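# Load the knob-drilling jig from the parts carousel

## Task

Turn the parts carousel by its crossbar until the compartment with the drawer-knob blanks faces the pointer, then take out every blank there is and seat each in a nest of the drilling jig, turned so that the flat of its flange matches the flat of the nest and it lies fully home. When all are in, slide the clamp bar fully closed over the flanges, and leave the other things on the bench where they are.

Things in the scene. Friction and masses are not known exactly. Their poses are not given: they have to be found in the camera images.
- front (a point): Point fixed to the carousel's steel stand, on the line from the carousel's axis to the flat steel pointer with a diamond tip that sticks out from under the tray on the robot's side; 110 mm from the axis, at the height of the tray's floor (34 mm above the bench). Its -x axis points outward along the pointer.
- bay (a point): Point on the tray's floor, in the middle of the big half-round compartment that holds the knobs, 110 mm from the axis. Turns with the tray; its -x axis points outward. One straight partition through the axis bounds this compartment; the other half of the tray is split in two and holds fixed stock (balls, dowels).
- carousel (a joint): Turn of the round dark wooden tray (340 mm across, floor 34 mm above the bench, rim and partitions 18 mm higher), rad from its start, positive anticlockwise from above. It turns either way by more than a full turn and stays where it is left (about 0.12 N m of friction).
- crossbar (a point): On the axis of the tray, the grey crossbar handle by which the tray is turned: 66 mm long along its own x, 14 mm thick along its own y, its underside 79 mm and its top 113 mm above the bench. The point is 101 mm above the bench. Its axes turn with the tray, as those of bay.
- clamp_grip (a point): On the black plastic grip (16 mm thick along x, 34 mm along y, from 31 to 76 mm above the bench) of the jig's aluminium clamp bar; point 60 mm above the bench. The bar lies along its own y beyond the row of nests and slides towards them along its own -x. Axes turn with the jig.
- clamp (a joint): Slide of the clamp bar, m: 0 is open (pulled back from the nests), 0.018 fully closed, when the bar reaches 8 mm over the flanges on their flat side. It needs about 2 N and stays where it is left. The bar runs 24 to 31 mm above the bench: it clears only flanges that lie on the floor of their nests.
- knob1: Turned wooden drawer-knob blank, 52 mm high, 35 to 70 g (alike; may be absent). Flange 12 mm thick: half round of radius 20 mm on the -x side, square-cornered and 40 mm wide on the +x side, ending in a flat 20 mm from the axis. Above it a stem of 18 mm diameter, then a round head of 32 mm diameter, 36 to 52 mm above the underside. Origin on the axis at the underside; x points to the flat, z up.
- knob2: Turned wooden drawer-knob blank, 52 mm high, 35 to 70 g (alike; may be absent). Flange 12 mm thick: half round of radius 20 mm on the -x side, square-cornered and 40 mm wide on the +x side, ending in a flat 20 mm from the axis. Above it a stem of 18 mm diameter, then a round head of 32 mm diameter, 36 to 52 mm above the underside. Origin on the axis at the underside; x points to the flat, z up.
- knob3: Turned wooden drawer-knob blank, 52 mm high, 35 to 70 g (alike; may be absent). Flange 12 mm thick: half round of radius 20 mm on the -x side, square-cornered and 40 mm wide on the +x side, ending in a flat 20 mm from the axis. Above it a stem of 18 mm diameter, then a round head of 32 mm diameter, 36 to 52 mm above the underside. Origin on the axis at the underside; x points to the flat, z up.
- knob4: Turned wooden drawer-knob blank, 52 mm high, 35 to 70 g (alike; may be absent). Flange 12 mm thick: half round of radius 20 mm on the -x side, square-cornered and 40 mm wide on the +x side, ending in a flat 20 mm from the axis. Above it a stem of 18 mm diameter, then a round head of 32 mm diameter, 36 to 52 mm above the underside. Origin on the axis at the underside; x points to the flat, z up.
- nest1 (a point): Nest 1 of the four in a row (64 mm apart) in the wooden drilling jig: a pocket of the flange's outline with 1.8 mm clearance all round, 10 mm deep. Point at the centre of its floor, 10 mm above the bench; x points to its flat side (the clamp bar's side). A knob is home when its origin is on this point and its x along this x.
- nest2 (a point): Nest 2 of the four in a row (64 mm apart) in the wooden drilling jig: a pocket of the flange's outline with 1.8 mm clearance all round, 10 mm deep. Point at the centre of its floor, 10 mm above the bench; x points to its flat side (the clamp bar's side). A knob is home when its origin is on this point and its x along this x.
- nest3 (a point): Nest 3 of the four in a row (64 mm apart) in the wooden drilling jig: a pocket of the flange's outline with 1.8 mm clearance all round, 10 mm deep. Point at the centre of its floor, 10 mm above the bench; x points to its flat side (the clamp bar's side). A knob is home when its origin is on this point and its x along this x.
- nest4 (a point): Nest 4 of the four in a row (64 mm apart) in the wooden drilling jig: a pocket of the flange's outline with 1.8 mm clearance all round, 10 mm deep. Point at the centre of its floor, 10 mm above the bench; x points to its flat side (the clamp bar's side). A knob is home when its origin is on this point and its x along this x.
- blank1: Bystander: loose pine blank 50 x 140 x 24 mm; leave alone. Origin at its underside.
- glue: Bystander: glue bottle 54 mm diameter, 120 mm high; leave alone. Origin at its underside.
- paint: Bystander: paint jar 56 mm diameter, 70 mm high; leave alone. Origin at its underside.
- mallet: Bystander: hammer lying on the bench; leave alone. Origin at its underside.
- driver: Bystander: screwdriver lying on the bench; leave alone. Origin at its underside.
- square: Bystander: steel bar 100 x 18 x 12 mm; leave alone. Origin at its underside.
Not all that is in view belongs to the job. Leave any pink or purple look-alike of the knob3 alone.

How it is judged:
By the outcome, as a careful person would: the job done as asked, in the order asked, and still so for the second after the job is handed in, with the robot touching nothing.
Of knob1, knob2, knob3, knob4 only 3 to 4 are there at a start; the rules pass over those that are not, and their reading is None.
At some moment in a run one of knob1, knob2, knob3, knob4 may be knocked a few centimetres aside while the robot is not near it.
It also fails if it takes over 208 s, if anything falls off the work surface, if the arm or the gripper's body presses on something with over 40 N, if the wrist force passes 120 N, or if a joint passes its speed limit or range.

## Robot

A 6-joint arm with a two-finger parallel gripper is mounted at the origin on the work surface. World frame = base frame: x ahead of the robot, y to its left, z up, the work surface at z = 0. Lengths are in mm, angles in rad, forces in N, time in s.
With the tool pointing down it reaches from about 300 to 775 mm from the base axis. Payload 14.6 kg.
Tool frame: the origin (TCP) lies at the very end of the fingers, on their centre line; the grasp point (between the pads) lies 19 mm behind it; z points along the fingers, y is the line along which they close (so a half turn about z gives the same grasp; the last joint's range is limited). The gripper opens to 94 mm and grips with 3 to 60 N. Pads are 16 mm wide; open, the fingers measure 119 mm over their backs; the gripper's body (75 mm by 177 mm) begins 78 mm behind the grasp point.
Start: joints at [-1.329, 0.3, 1.521, -0, 1.321, -0.067], TCP at [167.147, -523.976, 205.446] pointing down, gripper open.
Joint ranges: [-3.03, 3.03], [-0.79, 2.21], [0.23, 2.52], [-1.04, 4.18], [0, 3.07], [-2.55, 2.55]. Speed limits (rad/s): [2.22, 2.22, 2.57, 3.14, 3.14, 3.14].

## Interface

Orientations are given as [roll, pitch, yaw] about the fixed x, y, z axes, in that order (R = Rz(yaw) Ry(pitch) Rx(roll)).
In Python, from cell import manip, camera, get_calibration gives the robot as it stands. The module is installed in compiled form; this text tells all that it offers.
- The arm moves only by the tool jog_arm, never from a script. Its argument "plan" is one flat list of numbers, 6 for each row, row after row: the shift along the world's x, y, z in m, then the turn, a rotation vector about the world's x, y, z in degrees. A call has 1 to 20 rows; each row is the pose to reach, as a shift and turn from the pose commanded when the call began; what a row does not reach only later rows make up. A row lasts 1/10 s, in which the tool goes at most 50 mm and 8.59 degrees, less where a joint would pass 70% of its speed; a pose out of reach is approached as far as the arm can. A call with a gripper value outside its range is refused whole. "claw" is the finger opening in m, from 0 to 0.094, set as the call begins (left out, the last holds). The fingers move at their own pace and stop on an object; "force" is the grip in N (left out, the last holds). Time passes only in rows, so rows that repeat a pose let the fingers close. It gives the time, the measured TCP pose, the force, the opening and the grip force at its end, in the units of the state.
- manip.read_state(): the state, without advancing time (a new reading comes with each control period).
- camera(name): name is "scene" or "top"; returns (picture, depth): 384x512x3 uint8, red, green, blue; 384x512 float32, mm along the optical axis (not along the pixel's ray), 0 where there is no reading.
- get_calibration(name): a dict with "fx", "fy", "cx", "cy" (pixels), "origin" and "attitude" of the camera in the world. Camera axes: x right, y down, z forward; pixel columns grow to the right and rows downward; lengths in mm; the calibration is good to about 2 mm. A picture is of the moment at which its call begins. get_calibration takes no time and is no camera call.
- manip.sign_off(): hands the job in; it is judged then, once.
The state is a dict: "clock": time; "joints": joint angles; "qd": joint speeds; "effort": joint torques, N m; "eef_pos": TCP position; "eef_rot": TCP orientation; "wrist_force": force on the tool from outside, world axes, zero at the start; "moment": the same for the moment, N m; "finger_gap": finger opening in mm; "finger_force": force on a finger pad.
Only numpy, scipy, OpenCV 4.12 (cv2) and the standard library are available. Lean on these libraries where they do the work, as an engineer would, in place of code of your own. Each camera call takes 0.05 s, during which the arm holds its last target. There are 200 camera calls.

## Working session

There is one attempt and no reset: what is moved stays moved. The work goes in short steps, Python scripts to look and compute and a tool call to move; the robot and the scene stay as the last step left them, time stands still between calls to the robot, and variables do not carry over. Pictures are saved under pics/ and viewed, at most 14 in all, crops included, and the job is handed in when it is done.

Besides the shell and the picture viewer there is one more tool, called after "Emit:" as name(argument=value, ...) on one line, values as JSON. jog_arm: Moves the arm, as the interface text tells. Its arguments: {"type":"object","properties":{"plan":{"type":"array"},"claw":{"type":"number"},"force":{"type":"number"}},"required":["plan"]}

```bash
mkdir -p pics; cat > h.py <<'E'
import numpy as np, cv2
from cell import manip, camera, get_calibration
def calib(n):
    c=get_calibration(n); K=np.array([[c['fx'],0,c['cx']],[0,c['fy'],c['cy']],[0,0,1.]])
    return c,K
def snap(n,f=None):
    im,d=camera(n)
    np.savez(f'/tmp/{n}.npz',im=im,d=d)
    if f: cv2.imwrite(f'pics/{f}.png',im[:,:,::-1])
    return im,d
def rot(c):
    a=np.array(c['attitude'],float)
    if a.shape==(3,3): return a
    if a.size==4: raise Exception('quat')
    from scipy.spatial.transform import Rotation as R
    return R.from_euler('xyz',a).as_matrix()
def ray(n,u,v,z):
    """pixel -> world on plane z"""
    c,K=calib(n); R=rot(c); o=np.array(c['origin'],float)
    d=R@np.array([(u-c['cx'])/c['fx'],(v-c['cy'])/c['fy'],1.])
    return o+d*(z-o[2])/d[2]
def cloud(n,d):
    c,K=calib(n); R=rot(c); v,u=np.mgrid[0:384,0:512]
    P=np.stack([(u-c['cx'])/c['fx']*d,(v-c['cy'])/c['fy']*d,d],-1)
    return P@R.T+np.array(c['origin'])
def proj(n,p):
    c,K=calib(n); q=rot(c).T@(np.array(p,float)-c['origin']); return K[:2,:2]@(q[:2]/q[2])+K[:2,2]
E
python3 - <<'E'
from h import *
for n in('scene','top'):
    print(get_calibration(n)); im,d=snap(n)
    P=cloud(n,d); print(np.median(P[d>0],0))
    cv2.imwrite(f'pics/{n}0.png',cv2.resize(im[:,:,::-1],(800,600)))
print(manip.read_state())
E
```

```text
{'fx': 460.0338140091945, 'fy': 460.0338140091945, 'cx': 259.57676024042337, 'cy': 193.59847076891566, 'origin': array([1251.32877559,  901.0066643 , 1090.32013596]), 'attitude': array([-2.26732381, -0.00733614,  2.5008325 ])}
[ 5.04632746e+02 -3.20042328e+02  3.11492322e-01]
{'fx': 441.4704309495203, 'fy': 441.4704309495203, 'cx': 251.24001519422572, 'cy': 200.412539374044, 'origin': array([ 157.51728779,  -63.60018337, 1677.64744822]), 'attitude': array([-2.92799504e+00,  1.79663963e-03, -1.60023281e+00])}
[550.0598638  -85.05099388  -1.03142761]
{'clock': 0.1, 'joints': array([-1.32861383e+00,  3.00416579e-01,  1.52148889e+00, -5.68891047e-06,
        1.32071770e+00, -6.65851419e-02]), 'qd': array([ 0.00103969, -0.00293132, -0.00313502, -0.0022424 ,  0.00082447,
       -0.00100668]), 'effort': array([ 1.09152374e-03, -5.32644045e+01, -3.53284514e+01,  7.09357182e-02,
        2.34783848e-02, -8.21177673e-05]), 'eef_pos': array([ 167.08530409, -523.76647244,  204.95523904]), 'eef_rot': array([-3.14056406e+00, -6.30680340e-05,  3.08769020e-01]), 'wrist_force': array([-0.03807491, -1.01669444,  0.13722142]), 'moment': array([ 0.00732568, -0.02973489,  0.05616168]), 'finger_force': 0.0, 'finger_gap': 93.9901513290778}
```

View pics/top0.png

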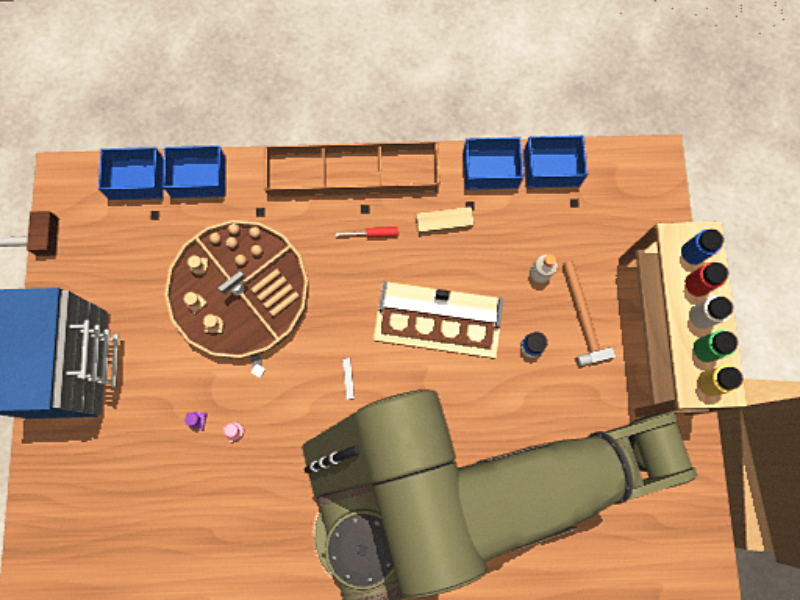

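View pics/scene0.png

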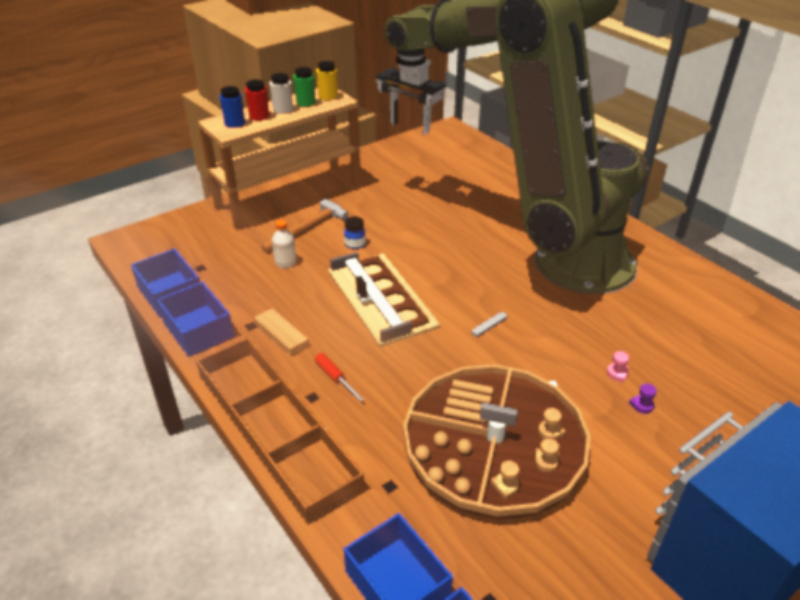

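```bash
python3 - <<'E'
from h import *
im=np.load('/tmp/top.npz')['im'];d=np.load('/tmp/top.npz')['d'];P=cloud('top',d)
a=cv2.resize(im[125:245,95:205],(550,600),interpolation=cv2.INTER_CUBIC)
b=cv2.resize(im[175:235,215:335],(800,400),interpolation=cv2.INTER_CUBIC)
cv2.imwrite('pics/tray.png',a[:,:,::-1]);cv2.imwrite('pics/jig.png',b[:,:,::-1])
z=P[...,2]
for (u,v) in [(152,185),(165,236),(150,215),(124,170),(285,220),(283,188),(300,190)]:
    print(u,v,P[v-1:v+2,u-1:u+2].reshape(-1,3).mean(0).round(1))
s=cv2.imread('pics/scene0.png')
m=((z>78)&(z<95)).astype('u1');m[:, 205:]=0;m[:130]=0;m[240:]=0
n,l,st,c=cv2.connectedComponentsWithStats(m)
for i in range(1,n):
    if st[i,4]>8: print('h',c[i].round(1),st[i,4],P[l==i].mean(0).round(1))
m=((z>100)&(z<125)).astype('u1');m[:, 205:]=0;m[:130]=0;m[240:]=0
n,l,st,c=cv2.connectedComponentsWithStats(m)
for i in range(1,n):
    if st[i,4]>8: print('bar',c[i].round(1),st[i,4],P[l==i].mean(0).round(1),cv2.minAreaRect(P[l==i][:,:2].astype('f4')))
E
```

```text
152 185 [575.7 299.2  73.1]
165 236 [391.2 261.2   5.8]
150 215 [468.9 313.4  34.4]
124 170 [632.8 401.6  88.1]
285 220 [ 438.7 -198.2    9.5]
283 188 [ 548.9 -191.    75.3]
300 190 [ 555.  -261.8    9.7]
h [124.4 167.4] 55 [643.6 401.1  86.3]
h [149.8 183.4] 32 [578.3 304.3  86.9]
h [122.1 190.7] 59 [553.8 406.9  86. ]
h [ 60.4 202.1] 25 [517.2 632.5  86.8]
h [134.6 205.1] 58 [497.9 359.   86.4]
h [ 58.9 224.4] 17 [433.7 632.5  88. ]
bar [147.7 179.9] 80 [585.3 306.5 111.5] ((586.089599609375, 307.7928161621094), (15.70559310913086, 64.58673858642578), 39.544612884521484)
bar [ 57.6 201.1] 39 [515.7 632.  111.8] ((512.875244140625, 631.9949340820312), (61.56391906738281, 6.652702808380127), 1.2920042276382446)
bar [ 67.5 224.3] 63 [430.4 594.5 104. ] ((428.43218994140625, 594.858642578125), (10.181365013122559, 102.03472137451172), 89.79145050048828)
bar [ 57.7 217. ] 20 [457.7 630.3 106.7] ((453.8085632324219, 628.806640625), (10.840463638305664, 37.1644401550293), 84.54552459716797)
bar [ 56.3 231.6] 23 [404.6 631.9 106.3] ((402.79034423828125, 631.6156616210938), (5.185241222381592, 51.12423324584961), 89.64220428466797)
```

View pics/tray.png

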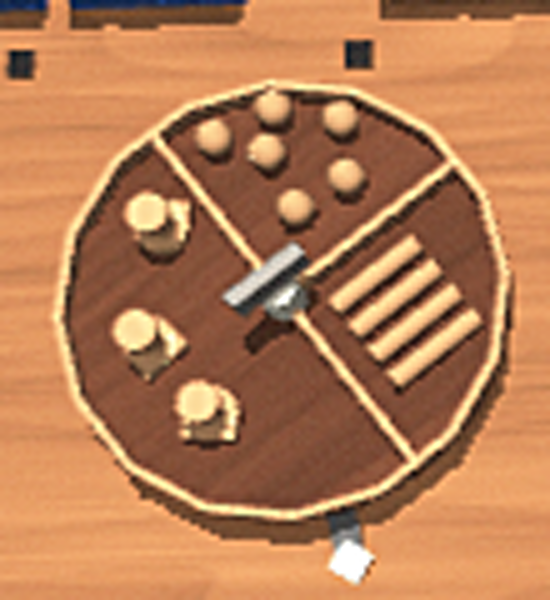

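View pics/jig.png

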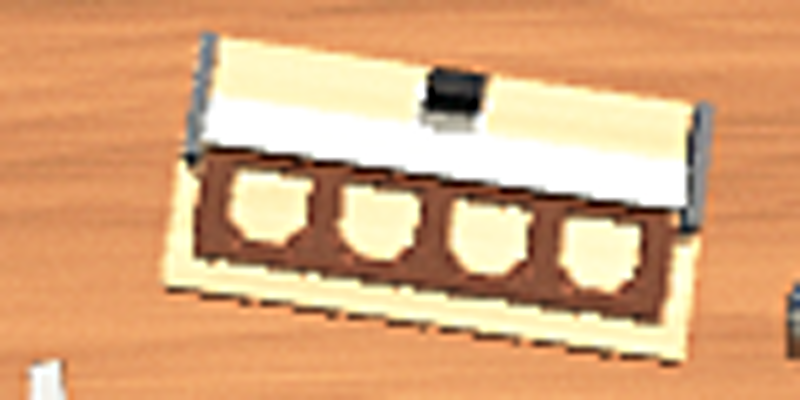

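```bash
cat > jig.py <<'E'
from h import *
def nests(n,im):
    hsv=cv2.cvtColor(im,cv2.COLOR_RGB2HSV).astype(int)
    brown=((hsv[...,2]<150)&(hsv[...,1]>90)&((hsv[...,0]<20)|(hsv[...,0]>170))).astype('u1')
    K=4; b=cv2.resize(brown*255,None,fx=K,fy=K,interpolation=cv2.INTER_LINEAR)
    b=(b>127).astype('u1')
    cs,h=cv2.findContours(b,cv2.RETR_CCOMP,cv2.CHAIN_APPROX_NONE)
    out=[]
    for c,hh in zip(cs,h[0]):
        if hh[3]<0: continue
        p=(c[:,0].astype(float)+.5)/K-.5
        w=np.array([ray(n,u,v,20)[:2] for u,v in p],'f4')
        A=cv2.contourArea(w)
        M=cv2.moments(w.reshape(-1,1,2))
        if 900<A<2600:
            q=np.array([M['m10'],M['m01']])/M['m00']
            if 350<q[0]<650 and -400<q[1]<0: out.append((*q,A))
    return np.array(sorted(out,key=lambda t:-t[1]))
E
python3 - <<'E'
from jig import *
for n in('top','scene'):
    im=np.load(f'/tmp/{n}.npz')['im']; o=nests(n,im); print(n,o.round(1))
    if len(o)>1:
        print(np.hypot(*np.diff(o[:,:2],axis=0).T), np.degrees(np.arctan2(*(o[0,:2]-o[-1,:2])[::-1])))
f=lambda x,y,z:ray('top',95+x/5-.4,125+y/5-.4,z)[:2]
a=f(157,140,52);b=f(414,458,52);c=f(450,163,52);p=f(351,560,6)
print('part',a,b,(a+b)/2,np.hypot(*(a-b)),np.degrees(np.arctan2(*(a-b)[::-1])),c)
print('ptr',p); 
for x,y in [(150,213),(137,332),(203,403)]: print('head',f(x,y,86))
# pixel extents rim left/right/top/bottom
for q in [(60,320),(508,280),(272,83),(285,516)]: print('rim',f(*q,52))
im=np.load('/tmp/scene.npz')['im']
cv2.imwrite('pics/stray.png',cv2.resize(im[225:335,255:385],(780,600)[:2],interpolation=cv2.INTER_CUBIC)[:,:,::-1])
E
```

```text
Traceback (most recent call last):
  File "jig.py", line 12, in nests
    w=np.array([ray(n,u,v,20)[:2] for u,v in p],'f4')
                ~~~^^^^^^^^^^
  File "h.py", line 19, in ray
    c,K=calib(n); R=rot(c); o=np.array(c['origin'],float)
        ~~~~~^^^
  File "h.py", line 4, in calib
    c=get_calibration(n); K=np.array([[c['fx'],0,c['cx']],[0,c['fy'],c['cy']],[0,0,1.]])
ValueError: time passes only in moves, steps and waits
```

Cache the calibration.

```bash
sed -i 's/^def calib(n):/import functools\n@functools.cache\ndef calib(n):/' h.py
python3 - <<'E'
from jig import *
for n in('top','scene'):
    im=np.load(f'/tmp/{n}.npz')['im']; o=nests(n,im); print(n,o.round(1))
    if len(o)>1:
        print(np.hypot(*np.diff(o[:,:2],axis=0).T), np.degrees(np.arctan2(*(o[0,:2]-o[-1,:2])[::-1])))
f=lambda x,y,z:ray('top',95+x/5-.4,125+y/5-.4,z)[:2]
a=f(157,140,52);b=f(414,458,52);c=f(450,163,52);p=f(351,560,6)
print('part',a,b,(a+b)/2,np.hypot(*(a-b)),np.degrees(np.arctan2(*(a-b)[::-1])),c)
print('ptr',p); 
for x,y in [(150,213),(137,332),(203,403)]: print('head',f(x,y,86))
# pixel extents rim left/right/top/bottom
for q in [(60,320),(508,280),(272,83),(285,516)]: print('rim',f(*q,52))
im=np.load('/tmp/scene.npz')['im']
cv2.imwrite('pics/stray.png',cv2.resize(im[225:335,255:385],(780,600)[:2],interpolation=cv2.INTER_CUBIC)[:,:,::-1])
E
```

```text
top [[ 497.4  -84.  1939.2]
 [ 485.  -145.3 1951.6]
 [ 474.8 -208.7 1920.4]
 [ 462.7 -272.  1982.6]]
[62.56903177 64.24511482 64.46553199] 79.51815537213092
scene []
part [713.28356704 406.6803805 ] [457.90640457 206.76754334] [585.5949858  306.72396192] 324.31872837175786 38.0543394973169 [687.91619769 180.43380892]
ptr [388.90224191 261.92084019]
head [644.3314488  400.33548644]
head [552.68438632 407.09694977]
head [497.40267262 356.73203191]
rim [572.24034541 475.86373418]
rim [593.43599644 136.05423495]
rim [757.04447105 318.79748438]
rim [416.92599493 302.45330522]
```

View pics/stray.png

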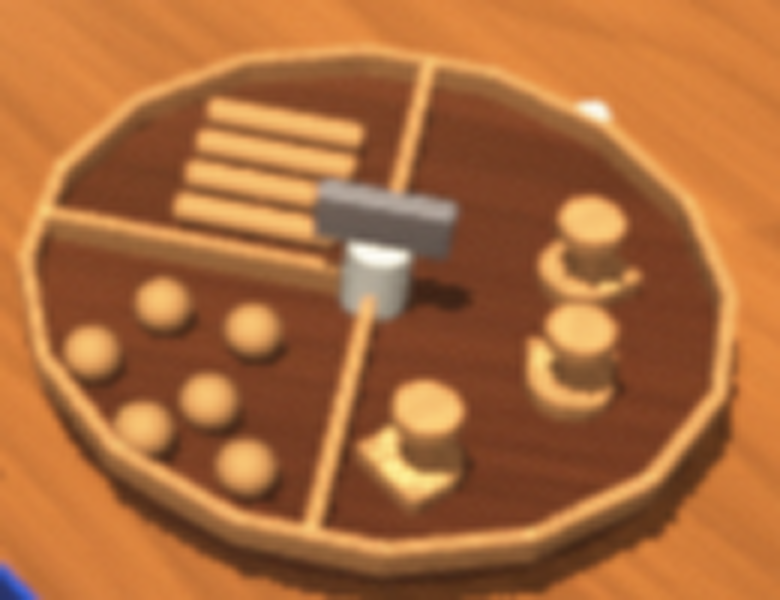

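Emit:
jog_arm(plan=[0.419,0.831,-0.03,0,0,110.4,0.419,0.831,-0.03,0,0,110.4,0.419,0.831,-0.03,0,0,110.4,0.419,0.831,-0.03,0,0,110.4,0.419,0.831,-0.03,0,0,110.4,0.419,0.831,-0.03,0,0,110.4,0.419,0.831,-0.03,0,0,110.4,0.419,0.831,-0.03,0,0,110.4,0.419,0.831,-0.03,0,0,110.4,0.419,0.831,-0.03,0,0,110.4,0.419,0.831,-0.03,0,0,110.4,0.419,0.831,-0.03,0,0,110.4,0.419,0.831,-0.03,0,0,110.4,0.419,0.831,-0.03,0,0,110.4,0.419,0.831,-0.03,0,0,110.4,0.419,0.831,-0.03,0,0,110.4,0.419,0.831,-0.03,0,0,110.4,0.419,0.831,-0.03,0,0,110.4,0.419,0.831,-0.03,0,0,110.4,0.419,0.831,-0.03,0,0,110.4], claw=0.05, force=20)

```text
clock: 2.1
eef_pos: [586.2, 310.0, 173.5]
eef_rot: [-3.14, -0.001, 2.238]
wrist_force: [-0.5, -0.6, -0.5]
finger_gap: 49.8
finger_force: 0.0
```

Emit:
jog_arm(plan=[0,0,-0.05,0,0,0,0,0,-0.093,0,0,0,0,0,-0.093,0,0,0,0,0,-0.093,0,0,0])

```text
clock: 2.5
eef_pos: [586.3, 306.6, 83.6]
eef_rot: [-3.141, -0.0, 2.235]
wrist_force: [0.0, -0.6, 0.1]
finger_gap: 50.1
finger_force: 0.0
```

Emit:
jog_arm(plan=[0,0,0,0,0,0,0,0,0,0,0,0,0,0,0,0,0,0,0,0,0,0,0,0,0,0,0,0,0,0], claw=0.008)

```text
clock: 3.0
eef_pos: [587.0, 307.7, 83.0]
eef_rot: [3.138, 0.0, 2.236]
wrist_force: [18.1, 12.6, -14.4]
finger_gap: 13.7
finger_force: 20.5
```

Emit:
jog_arm(plan=[0.001,0.001,0,0,0,2,0.001,0.001,0,0,0,5,0.001,0.001,0,0,0,9,0.001,0.001,0,0,0,13.5,0.001,0.001,0,0,0,18,0.001,0.001,0,0,0,22.5,0.001,0.001,0,0,0,27,0.001,0.001,0,0,0,31.5,0.001,0.001,0,0,0,36,0.001,0.001,0,0,0,40.5,0.001,0.001,0,0,0,45,0.001,0.001,0,0,0,49.5,0.001,0.001,0,0,0,54,0.001,0.001,0,0,0,58,0.001,0.001,0,0,0,61,0.001,0.001,0,0,0,63,0.001,0.001,0,0,0,64.3,0.001,0.001,0,0,0,64.8,0.001,0.001,0,0,0,64.8,0.001,0.001,0,0,0,64.8])

```text
clock: 5.0
eef_pos: [586.2, 305.4, 82.9]
eef_rot: [-3.138, -0.005, -2.918]
wrist_force: [-14.2, -20.4, 12.8]
finger_gap: 14.1
finger_force: 20.0
```

Emit:
jog_arm(plan=[0,0,0,0,0,0,0,0,0,0,0,0,0,0,0,0,0,0,0,0,0.03,0,0,0,0,0,0.075,0,0,0,0,0,0.11,0,0,0,-0.06,-0.13,0.11,0,0,0,-0.06,-0.13,0.11,0,0,0,-0.06,-0.18,0.11,0,0,0,-0.06,-0.23,0.11,0,0,0,-0.06,-0.23,0.11,0,0,0], claw=0.05)

```text
clock: 6.1
eef_pos: [526.6, 76.1, 192.8]
eef_rot: [-3.141, 0.001, -2.917]
wrist_force: [0.7, -0.5, 0.0]
finger_gap: 49.9
finger_force: 0.0
```

```bash
python3 - <<'E'
from h import *
im,d=snap('top');snap('scene');P=cloud('top',d)
cv2.imwrite('pics/tray1.png',cv2.resize(im[125:245,95:205],(550,600),interpolation=cv2.INTER_CUBIC)[:,:,::-1])
z=P[...,2]
for lo,hi in((78,95),(100,125)):
    m=((z>lo)&(z<hi)).astype('u1');m[:,205:]=0;m[:,:95]=0;m[:130]=0;m[240:]=0
    n,l,st,c=cv2.connectedComponentsWithStats(m)
    for i in range(1,n):
        if st[i,4]>8: print(lo,c[i].round(1),st[i,4],P[l==i].mean(0).round(1),cv2.minAreaRect(P[l==i][:,:2].astype('f4')))
E
```

```text
78 [151.7 180.2] 9 [591.6 298.5  82.9] ((590.9560546875, 299.02880859375), (9.179481506347656, 10.266740798950195), 36.61151885986328)
78 [123.8 198.3] 60 [524.8 399.7  85.9] ((525.0530395507812, 400.11865234375), (31.0126895904541, 28.167898178100586), 44.26839828491211)
78 [164.3 203.5] 58 [500.5 249.8  85.9] ((500.94769287109375, 250.4327850341797), (31.050691604614258, 28.2510929107666), 85.58016204833984)
78 [144.9 209.3] 59 [480.8 320.7  85.8] ((481.0384521484375, 321.273681640625), (29.838123321533203, 28.40825843811035), 43.4031867980957)
100 [147.8 179.9] 74 [585.4 306.1 112. ] ((587.3412475585938, 307.66937255859375), (67.91195678710938, 14.800618171691895), 12.057005882263184)
```

View pics/tray1.png

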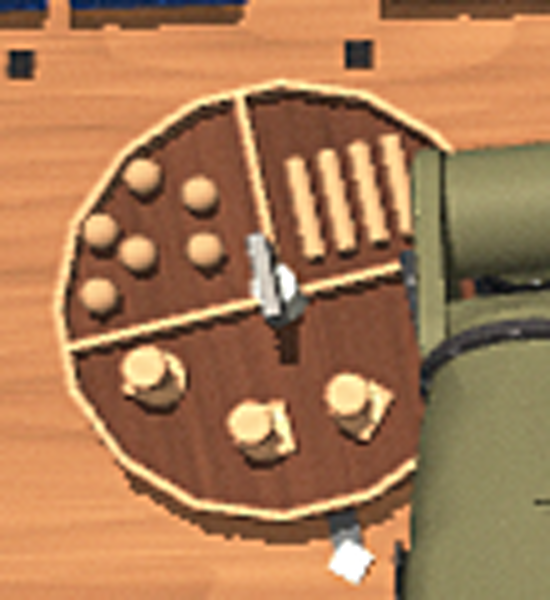

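```bash
cat > rect.py <<'E'
from h import *
def rectify(n,im,c,z,half=45,k=3):
    # image of plane z around c; right = -y, up = +x  (as top view)
    N=2*half*k
    src=np.array([[c[0]+dx,c[1]+dy,z] for dx,dy in((half,half),(half,-half),(-half,-half),(-half,half))],float)
    q=np.array([proj(n,s) for s in src],'f4')
    H=cv2.getPerspectiveTransform(q,np.array([[0,0],[N,0],[N,N],[0,N]],'f4'))
    o=cv2.warpPerspective(im,H,(N,N),flags=cv2.INTER_CUBIC)
    cv2.circle(o,(N//2,N//2),20*k,(0,255,0),1); return o
def load(n): return np.load(f'/tmp/{n}.npz')['im']
E
python3 - <<'E'
from rect import *
rows=[]
for z in(46,86):
  for n in('top','scene'):
    if z==86 and n=='top': continue
    im=load(n); rows.append(np.hstack([rectify(n,im,c,z,half=33) for c in((525,400),(481,321.2),(501,250.4))]))
o=np.vstack(rows);print(o.shape);cv2.imwrite('pics/kn.png',o[:,:,::-1])
E
```

```text
(594, 594, 3)
```

View pics/kn.png

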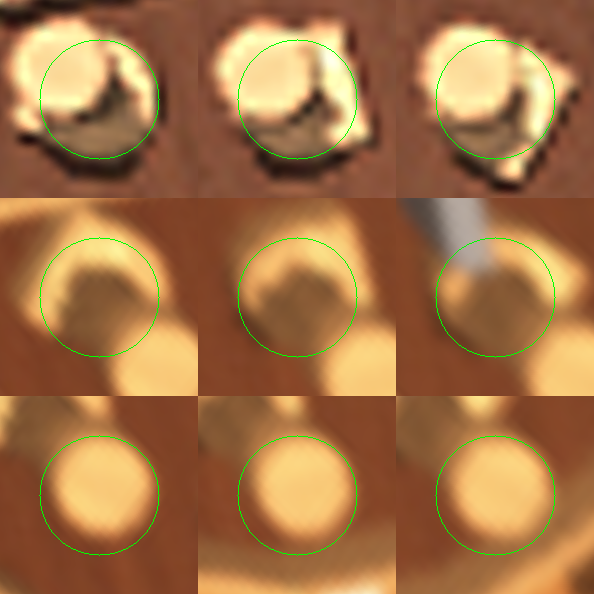

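```bash
python3 - <<'E'
from rect import *
for nm,c in zip('ABC',((525,400),(481,321.2),(501,250.4))):
  for n in('top','scene'):
    im=load(n); k=6; half=34
    a=rectify(n,im,c,46,half=half,k=k)
    a=rectify.__wrapped__ if 0 else a
    L=cv2.cvtColor(a,cv2.COLOR_RGB2HSV).astype(int)
    m=(L[...,2]>165).astype('u1')
    N=len(m); r=np.arange(10,34,.2); out=[]
    angs=np.arange(-180,180,10)
    for t in angs:
        x=r*np.cos(np.radians(t)); y=r*np.sin(np.radians(t))
        u=np.clip((N/2-y*k).astype(int),0,N-1); v=np.clip((N/2-x*k).astype(int),0,N-1)
        s=m[v,u]; out.append(r[np.where(s)[0].max()] if s.any() else 0)
    print(nm,n,' '.join(f'{t}:{o:.0f}' for t,o in zip(angs,out)))
E
```

```text
A top -180:0 -170:20 -160:20 -150:0 -140:20 -130:20 -120:17 -110:20 -100:20 -90:18 -80:20 -70:20 -60:20 -50:20 -40:21 -30:22 -20:22 -10:22 0:23 10:27 20:29 30:31 40:32 50:34 60:34 70:34 80:30 90:28 100:31 110:29 120:20 130:20 140:20 150:20 160:20 170:20
A scene -180:0 -170:34 -160:34 -150:34 -140:34 -130:34 -120:34 -110:34 -100:24 -90:24 -80:25 -70:25 -60:25 -50:25 -40:25 -30:25 -20:25 -10:34 0:34 10:34 20:34 30:34 40:25 50:24 60:24 70:24 80:24 90:26 100:26 110:25 120:22 130:20 140:20 150:20 160:20 170:20
B top -180:12 -170:20 -160:20 -150:0 -140:21 -130:23 -120:26 -110:25 -100:23 -90:21 -80:20 -70:21 -60:22 -50:22 -40:24 -30:30 -20:28 -10:26 0:23 10:24 20:29 30:31 40:31 50:31 60:31 70:31 80:27 90:24 100:23 110:21 120:20 130:20 140:20 150:20 160:20 170:20
B scene -180:0 -170:20 -160:34 -150:34 -140:34 -130:34 -120:34 -110:34 -100:25 -90:26 -80:26 -70:26 -60:27 -50:29 -40:31 -30:33 -20:32 -10:28 0:27 10:26 20:25 30:24 40:23 50:23 60:22 70:20 80:20 90:20 100:16 110:0 120:20 130:20 140:20 150:20 160:20 170:20
C top -180:0 -170:27 -160:27 -150:23 -140:20 -130:21 -120:20 -110:21 -100:21 -90:23 -80:26 -70:27 -60:24 -50:23 -40:21 -30:22 -20:20 -10:21 0:24 10:25 20:28 30:29 40:30 50:29 60:29 70:28 80:25 90:23 100:23 110:20 120:20 130:20 140:20 150:20 160:20 170:20
C scene -180:0 -170:20 -160:34 -150:34 -140:34 -130:34 -120:34 -110:34 -100:26 -90:29 -80:32 -70:31 -60:29 -50:27 -40:26 -30:25 -20:25 -10:24 0:25 10:29 20:34 30:29 40:20 50:20 60:20 70:20 80:20 90:20 100:16 110:0 120:20 130:20 140:20 150:20 160:20 170:20
```

Emit:
jog_arm(plan=[-0.026,0.174,-0.07,0,0,-132.9,-0.026,0.174,-0.07,0,0,-132.9,-0.026,0.174,-0.07,0,0,-132.9,-0.026,0.174,-0.07,0,0,-132.9,-0.026,0.174,-0.07,0,0,-132.9,-0.026,0.174,-0.07,0,0,-132.9,-0.026,0.174,-0.07,0,0,-132.9,-0.026,0.174,-0.07,0,0,-132.9,-0.026,0.174,-0.07,0,0,-132.9,-0.026,0.174,-0.07,0,0,-132.9,-0.026,0.174,-0.07,0,0,-132.9,-0.026,0.174,-0.07,0,0,-132.9,-0.026,0.174,-0.07,0,0,-132.9,-0.026,0.174,-0.07,0,0,-132.9,-0.026,0.174,-0.07,0,0,-132.9,-0.026,0.174,-0.07,0,0,-132.9,-0.026,0.174,-0.1,0,0,-132.9,-0.026,0.174,-0.134,0,0,-132.9,-0.026,0.174,-0.134,0,0,-132.9,-0.026,0.174,-0.134,0,0,-132.9])

```text
clock: 8.2
eef_pos: [501.2, 252.6, 59.0]
eef_rot: [-3.141, 0.0, 1.048]
wrist_force: [-0.5, 0.7, 1.4]
finger_gap: 50.1
finger_force: 0.0
```

Emit:
jog_arm(plan=[0,0,0,0,0,0,0,0,0,0,0,0,0,0,0,0,0,0,0,0,0,0,0,0,0,0,0,0,0,0], claw=0.02, force=15)

```text
clock: 8.7
eef_pos: [501.8, 252.3, 59.6]
eef_rot: [3.14, -0.002, 1.047]
wrist_force: [0.2, -0.7, 6.8]
finger_gap: 31.4
finger_force: 15.0
```

Emit:
jog_arm(plan=[0,0,0.03,0,0,0,0,0,0.07,0,0,0,-0.009,-0.334,0.07,0,0,109.5,-0.009,-0.334,0.07,0,0,109.5,-0.009,-0.334,0.07,0,0,109.5,-0.009,-0.334,0.07,0,0,109.5,-0.009,-0.334,0.07,0,0,109.5,-0.009,-0.334,0.07,0,0,109.5,-0.009,-0.334,0.07,0,0,109.5,-0.009,-0.334,0.07,0,0,109.5,-0.009,-0.334,0.07,0,0,109.5,-0.009,-0.334,0.07,0,0,109.5,-0.009,-0.334,0.07,0,0,109.5,-0.009,-0.334,0.07,0,0,109.5,-0.009,-0.334,0.07,0,0,109.5,-0.009,-0.334,0.07,0,0,109.5,-0.009,-0.334,0.03,0,0,109.5,-0.009,-0.334,0.01,0,0,109.5,-0.009,-0.334,0.01,0,0,109.5,-0.009,-0.334,0.01,0,0,109.5])

```text
clock: 10.7
eef_pos: [492.4, -82.1, 69.2]
eef_rot: [-3.142, 0.0, 2.958]
wrist_force: [0.4, -0.1, 0.1]
finger_gap: 31.8
finger_force: 15.0
```

```bash
python3 - <<'E'
from jig import *
from rect import *
im,d=snap('top');s,_=snap('scene')
st=manip.read_state();print(st['eef_pos'],st['eef_rot'],st['finger_gap'])
print(nests('top',im).round(1))
ks=6
uv=proj('scene',(490,-110,30)).astype(int);print(uv)
cs=s[uv[1]-45:uv[1]+45,uv[0]-60:uv[0]+60]
a=cv2.resize(cs,None,fx=5,fy=5,interpolation=cv2.INTER_CUBIC)[:, :]
cv2.imwrite('pics/p1.png',a[:,:,::-1])
E
```

```text
[492.88989904 -82.17148046  69.8799121 ] [-3.14146095e+00  2.12787178e-03  2.95817761e+00] 31.102181295695534
[[ 474.8 -208.7 1920.4]
 [ 463.1 -272.5 1933.9]]
[259 193]
```

View pics/p1.png

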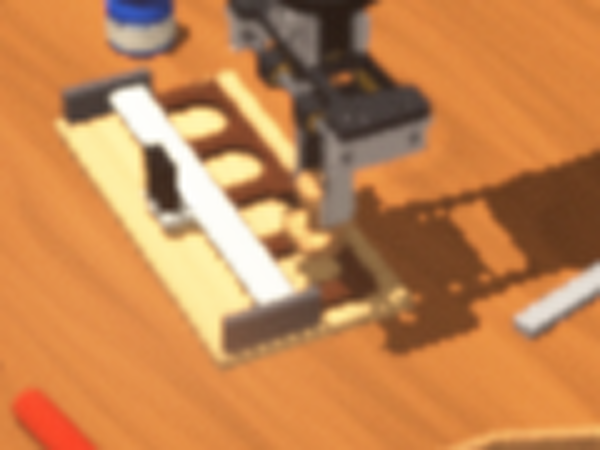

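Emit:
jog_arm(plan=[0,0,-0.018,0,0,0,0,0,-0.021,0,0,0,0,0,-0.024,0,0,0,0,0,-0.026,0,0,0,0,0,-0.028,0,0,0,0,0,-0.028,0,0,0])

```text
clock: 11.4
eef_pos: [494.0, -83.1, 43.2]
eef_rot: [-3.14, 0.005, 2.958]
wrist_force: [-2.9, -5.0, 16.3]
finger_gap: 31.5
finger_force: 15.0
```

Emit:
jog_arm(plan=[-0.001,-0.002,0,0,0,0,-0.001,-0.002,-0.001,0,0,0,-0.001,-0.002,-0.002,0,0,0,-0.001,-0.002,-0.002,0,0,0])

```text
clock: 11.8
eef_pos: [493.9, -85.0, 41.8]
eef_rot: [-3.141, 0.008, 2.958]
wrist_force: [0.2, -3.9, 20.8]
finger_gap: 32.0
finger_force: 15.0
```

Emit:
jog_arm(plan=[0.001,0.002,0.02,0,0,0,0.001,0.002,0.02,0,0,0,0.001,0.002,0.02,0,0,0])

```text
clock: 12.1
eef_pos: [492.4, -82.0, 58.9]
eef_rot: [-3.142, 0.001, 2.958]
wrist_force: [-0.5, 0.4, 0.1]
finger_gap: 31.8
finger_force: 15.0
```

```bash
cat > ov.py <<'E'
from rect import *
t=np.radians(np.arange(90,271,10))
D=np.vstack([np.c_[20*np.cos(t),20*np.sin(t)],[[20,-20],[20,20]]])
def outline(n,o,c,yaw,z,s,org,k,col):
    a=np.radians(yaw);R=np.array([[np.cos(a),-np.sin(a)],[np.sin(a),np.cos(a)]])
    w=(D*s)@R.T+np.array(c)
    p=np.array([(proj(n,(*q,z))-org+.5)*k for q in w])
    cv2.polylines(o,[np.round(p).astype(int)],True,col,1,cv2.LINE_AA)
N=[(495.5,-82.7),(483.8,-145.6),(472.2,-208.6),(460.5,-271.5)]
E
python3 - <<'E'
from ov import *
s,_=snap('scene');st=manip.read_state();e=st['eef_pos'];yaw=st['eef_rot'][2];print(e,yaw)
org=np.array([222,165]);k=9
a=cv2.resize(s[165:230,222:310],None,fx=k,fy=k,interpolation=cv2.INTER_CUBIC)
for c in N: outline('scene',a,c,-10.5,20,1.09,org,k,(0,255,0))
kc=e[:2]+(-2.45)*np.array([np.cos(yaw),np.sin(yaw)])
outline('scene',a,kc,-10.5,e[2]-25.6+12,1,org,k,(0,0,255))
cv2.imwrite('pics/p2.png',a[:,:,::-1])
E
```

```text
[492.08403519 -81.98250887  58.33616294] 2.9582677891095757
```

View pics/p2.png

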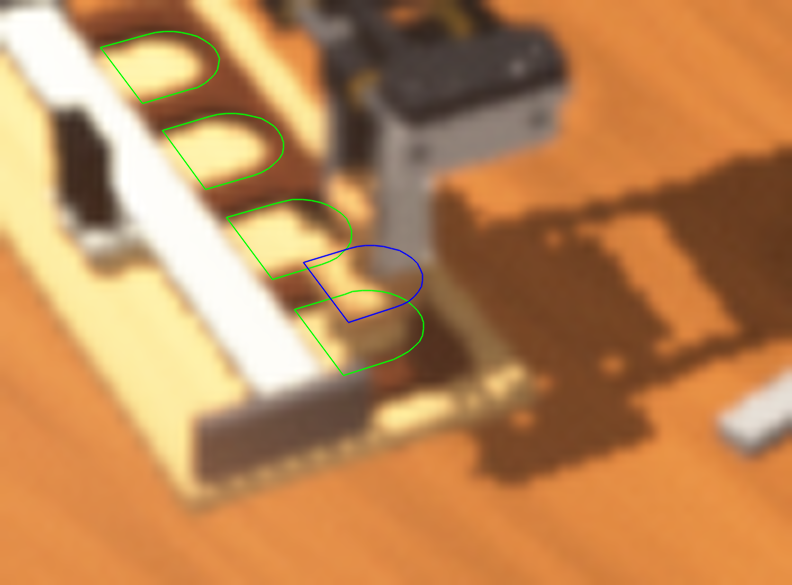

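Emit:
jog_arm(plan=[0,0,-0.012,0,0,0,0,0,-0.017,0,0,0,0.001,0,-0.0175,0,0,0,0.002,0,-0.0175,0,0,0,0.003,0,-0.0175,0,0,0,0.004,-0.001,-0.0175,0,0,0,0.004,-0.001,-0.0175,0,0,0], force=35)

```text
clock: 12.85
eef_pos: [495.9, -83.7, 41.4]
eef_rot: [-3.141, -0.001, 2.958]
wrist_force: [-11.3, -4.2, 26.5]
finger_gap: 31.4
finger_force: 35.0
```

Emit:
jog_arm(plan=[0,0.002,0.001,0,0,0,-0.001,0.002,0.001,0,0,0,-0.002,0.002,0.001,0,0,0,-0.003,0.002,0.001,0,0,0,-0.003,0.002,0.001,0,0,0])

```text
clock: 13.35
eef_pos: [493.6, -81.1, 41.5]
eef_rot: [3.142, 0.001, 2.958]
wrist_force: [1.3, 0.2, 7.0]
finger_gap: 31.2
finger_force: 35.0
```

Emit:
jog_arm(plan=[0,-0.004,0,0,0,0,0.001,-0.004,0,0,0,0,0.002,-0.004,0,0,0,0,0.003,-0.004,0,0,0,0,0.003,-0.004,0,0,0,0])

```text
clock: 13.85
eef_pos: [495.6, -85.3, 41.5]
eef_rot: [-3.141, -0.002, 2.958]
wrist_force: [-7.0, -2.3, 13.5]
finger_gap: 31.4
finger_force: 35.0
```

Emit:
jog_arm(plan=[0,0.0015,0.002,0,0,0,0,0.0035,0.002,0,0,-4,0,0.0035,0,0,0,-4,0,0.0035,-0.001,0,0,-2,0,0.0035,-0.001,0,0,0,0,0.0035,-0.001,0,0,2,0,0.0035,-0.001,0,0,4,0,0.0035,-0.001,0,0,4])

```text
clock: 14.65
eef_pos: [496.9, -82.2, 41.2]
eef_rot: [-3.141, 0.002, 3.031]
wrist_force: [-0.2, -5.1, 9.9]
finger_gap: 31.2
finger_force: 35.0
```

Emit:
jog_arm(plan=[-0.001,0,0.001,0,0,-4,-0.001,0,0.001,0,0,-4,-0.001,0,0.001,0,0,-4,-0.001,0,0.001,0,0,-4])

```text
clock: 15.05
eef_pos: [495.1, -81.5, 41.6]
eef_rot: [-3.142, -0.0, 2.96]
wrist_force: [1.1, -0.9, 0.5]
finger_gap: 31.2
finger_force: 35.0
```

Emit:
jog_arm(plan=[0,0,0,0,0,0,0,0,0,0,0,0,0,0,0,0,0,0,0,0,0.03,0,0,0,0,0,0.07,0,0,0,0,0,0.1,0,0,0,0,0.22,0.12,0,0,0,0,0.22,0.12,0,0,0,0,0.22,0.12,0,0,0,0,0.22,0.12,0,0,0,0,0.22,0.12,0,0,0], claw=0.05)

```text
clock: 16.15
eef_pos: [494.7, 142.0, 162.4]
eef_rot: [3.141, 0.0, 2.961]
wrist_force: [-0.1, -1.1, 0.5]
finger_gap: 50.0
finger_force: 0.0
```

```bash
cat > heads.py <<'E'
from ov import *
def heads(P,lo,hi,box,mn=25):
    z=P[...,2];m=((z>lo)&(z<hi)&(P[...,0]>box[0])&(P[...,0]<box[1])&(P[...,1]>box[2])&(P[...,1]<box[3])).astype('u1')
    n,l,st,c=cv2.connectedComponentsWithStats(m)
    return [(P[l==i].mean(0).round(1),np.round(cv2.minAreaRect(P[l==i][:,:2].astype('f4'))[0],1),st[i,4]) for i in range(1,n) if st[i,4]>mn]
E
python3 - <<'E'
from heads import *
im,d=snap('top');s,_=snap('scene');P=cloud('top',d)
print(manip.read_state()['eef_pos'])
print('tray',heads(P,78,95,(450,560,200,440)));print('jig',heads(P,55,90,(430,530,-320,-40)))
out=[]
for n,i,(u0,v0) in(('top',im,(222,184)),('scene',s,(222,165))):
    k=8 if n=='top' else 8
    a=cv2.resize(i[v0:v0+46,u0:u0+100] if n=='top' else i[v0:v0+28+34,u0-10:u0+90],None,fx=k,fy=k,interpolation=cv2.INTER_CUBIC)
    org=np.array([u0 if n=='top' else u0-10,v0])
    if n=='top':
        for c in N[1:]: outline(n,a,c,-10.5,20,1.09,org,k,(0,255,0))
    out.append(a)
o=np.vstack(out)[:600*8//6];print(o.shape);o=cv2.resize(o,None,fx=min(1,600/o.shape[0]),fy=min(1,600/o.shape[0]));cv2.imwrite('pics/p3.png',o[:,:,::-1])
E
```

```text
[494.83685585 140.93017909 162.03719032]
tray [(array([524.8, 399.4,  86.2]), array([524.8, 400.1]), np.int32(60)), (array([480.7, 320.5,  86.6]), array([480.6, 320.8]), np.int32(59))]
jig [(array([499.3, -91.1,  67.1]), array([499.8, -91.4]), np.int32(59))]
(800, 800, 3)
```

View pics/p3.png

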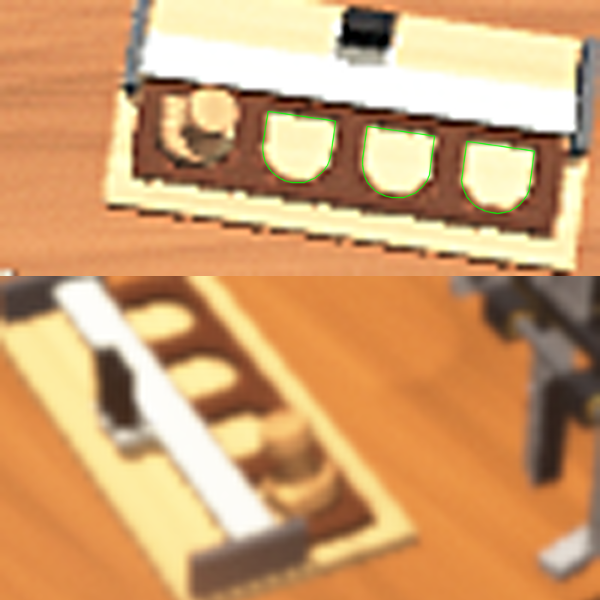

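Emit:
jog_arm(plan=[0.003,-0.229,-0.06,0,0,-90,0.003,-0.229,-0.06,0,0,-90,0.003,-0.229,-0.06,0,0,-90,0.003,-0.229,-0.06,0,0,-90,0.003,-0.229,-0.06,0,0,-90,0.003,-0.229,-0.06,0,0,-90,0.003,-0.229,-0.06,0,0,-90,0.003,-0.229,-0.06,0,0,-90,0.003,-0.229,-0.06,0,0,-90,0.003,-0.229,-0.06,0,0,-90,0.003,-0.229,-0.06,0,0,-90,0.003,-0.229,-0.06,0,0,-90,0.003,-0.229,-0.09,0,0,-90,0.003,-0.229,-0.12,0,0,-90,0.003,-0.229,-0.12,0,0,-90,0.003,-0.229,-0.12,0,0,-90])

```text
clock: 17.85
eef_pos: [498.1, -90.9, 42.4]
eef_rot: [-3.141, 0.0, 1.389]
wrist_force: [-0.4, 0.1, 0.6]
finger_gap: 49.8
finger_force: 0.0
```

Emit:
jog_arm(plan=[0,0,0,0,0,0,0,0,0,0,0,0,0,0,0,0,0,0,0,0,0,0,0,0,0,0,0,0,0,0], claw=0.02, force=30)

```text
clock: 18.35
eef_pos: [498.7, -90.7, 42.7]
eef_rot: [3.14, 0.0, 1.388]
wrist_force: [1.6, -0.9, 5.9]
finger_gap: 31.6
finger_force: 30.0
```

Emit:
jog_arm(plan=[0,0,0.03,0,0,0,0,0,0.045,0,0,0,0,0.05,0.045,0,0,0,0,0.1,0.045,0,0,0,0,0.131,0.045,0,0,0,0,0.131,0.02,0,0,0,0,0.131,-0.005,0,0,0,0,0.131,-0.014,0,0,0,0,0.131,-0.0165,0,0,0,0,0.131,-0.0165,0,0,0,0,0.131,-0.0165,0,0,0])

```text
clock: 19.45
eef_pos: [497.9, 40.8, 26.1]
eef_rot: [-3.141, -0.0, 1.387]
wrist_force: [-4.7, 3.2, 8.0]
finger_gap: 31.3
finger_force: 30.0
```

Emit:
jog_arm(plan=[0,0,0,0,0,0,0,0,0,0,0,0,0,0,0,0,0,0,0,0,0.03,0,0,0,0,0,0.07,0,0,0,0,0,0.1,0,0,0,0,-0.2,0.1,0,0,90,0,-0.2,0.1,0,0,90,0,-0.2,0.1,0,0,90,0,-0.2,0.1,0,0,90,0,-0.2,0.1,0,0,90,0,-0.2,0.1,0,0,90,0,-0.2,0.1,0,0,90,0,-0.2,0.1,0,0,90,0,-0.2,0.1,0,0,90,0,-0.2,0.1,0,0,90,0,-0.2,0.1,0,0,90], claw=0.05)

```text
clock: 21.15
eef_pos: [498.0, -159.6, 125.3]
eef_rot: [3.142, -0.0, 2.964]
wrist_force: [0.3, -0.2, 0.8]
finger_gap: 50.1
finger_force: 0.0
```

```bash
python3 - <<'E'
from heads import *
im,d=snap('top');s,_=snap('scene');P=cloud('top',d)
print(manip.read_state()['eef_pos'])
print('tray',heads(P,78,95,(450,560,200,440)));h=heads(P,40,70,(430,560,-20,100));print(h)
c=h[0][0][:2]
o=np.hstack([cv2.resize(rectify(n,i,c,12,half=33,k=6),(390,390)) for n,i in(('top',im),('scene',s))])
cv2.imwrite('pics/p4.png',o[:,:,::-1])
E
```

```text
[ 498.07558668 -159.54463858  125.40216083]
tray [(array([525.1, 399.9,  85.2]), array([525.5, 400.4]), np.int32(59)), (array([480.7, 320.7,  85.9]), array([480.8, 321. ]), np.int32(57))]
[(array([492.5,  50.2,  51.9]), array([493.1,  50.2]), np.int32(59))]
```

View pics/p4.png

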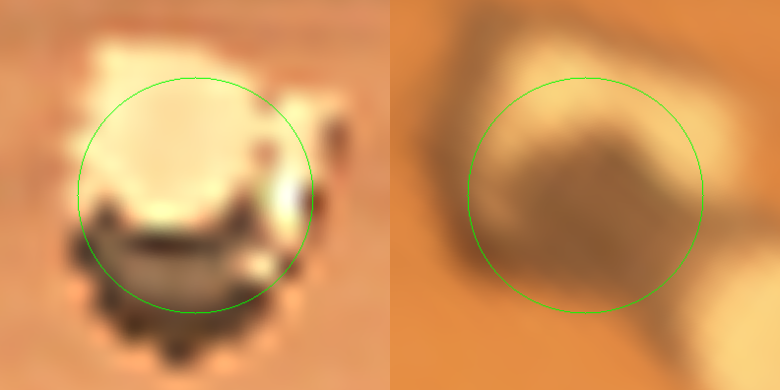

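Emit:
jog_arm(plan=[-0.005,0.21,-0.03,0,0,-90,-0.005,0.21,-0.03,0,0,-90,-0.005,0.21,-0.03,0,0,-90,-0.005,0.21,-0.03,0,0,-90,-0.005,0.21,-0.03,0,0,-90,-0.005,0.21,-0.03,0,0,-90,-0.005,0.21,-0.03,0,0,-90,-0.005,0.21,-0.03,0,0,-90,-0.005,0.21,-0.03,0,0,-90,-0.005,0.21,-0.03,0,0,-90,-0.005,0.21,-0.03,0,0,-90,-0.005,0.21,-0.03,0,0,-90,-0.005,0.21,-0.06,0,0,-90,-0.005,0.21,-0.095,0,0,-90,-0.005,0.21,-0.0995,0,0,-90,-0.005,0.21,-0.0995,0,0,-90,-0.005,0.21,-0.0995,0,0,-90])

```text
clock: 22.95
eef_pos: [494.0, 50.5, 27.4]
eef_rot: [3.14, -0.0, 1.388]
wrist_force: [0.4, 0.1, -0.0]
finger_gap: 50.3
finger_force: 0.0
```

Emit:
jog_arm(plan=[0,0,0,0,0,0,0,0,0,0,0,0,0,0,0,0,0,0,0,0,0,0,0,0], claw=0.02, force=10)

```text
clock: 23.35
eef_pos: [493.7, 50.5, 26.6]
eef_rot: [3.14, -0.0, 1.387]
wrist_force: [-0.9, -0.3, 5.6]
finger_gap: 31.6
finger_force: 10.0
```

Emit:
jog_arm(plan=[0,0,0,0,0,0,0,0,0,0,0,0,0,0,0.002,0,0,90,0,0,0.002,0,0,90,0,0,0.002,0,0,90,0,0,0.002,0,0,90,0,0,0.002,0,0,90,0,0,0.002,0,0,90,0,0,0.002,0,0,90,0,0,0.002,0,0,90,0,0,0.002,0,0,90,0,0,0.002,0,0,90,0,0,0,0,0,90,0,0,0,0,0,90,0,0,0,0,0,90], claw=0.05)

```text
clock: 24.85
eef_pos: [493.0, 50.5, 25.8]
eef_rot: [-3.142, -0.0, 2.956]
wrist_force: [-0.1, -0.7, 0.3]
finger_gap: 50.3
finger_force: 0.0
```

Emit:
jog_arm(plan=[0,0,0,0,0,0,0,0,0,0,0,0,0,0,0,0,0,0,0,0,0,0,0,0,0,0,0,0,0,0], claw=0.02, force=35)

```text
clock: 25.35
eef_pos: [493.2, 50.5, 26.0]
eef_rot: [-3.142, -0.0, 2.958]
wrist_force: [-0.3, 0.9, -1.1]
finger_gap: 31.3
finger_force: 35.0
```

Emit:
jog_arm(plan=[0,0,0.03,0,0,0,0,0,0.05,0,0,0,0.001,-0.05,0.05,0,0,1.5,0.0026,-0.1,0.05,0,0,1.5,0.0026,-0.133,0.05,0,0,1.5,0.0026,-0.133,0.04,0,0,1.5,0.0026,-0.133,0.028,0,0,1.5,0.0026,-0.133,0.023,0,0,1.5,0.0026,-0.133,0.02,0,0,1.5,0.0026,-0.133,0.018,0,0,1.5,0.0026,-0.133,0.018,0,0,1.5])

```text
clock: 26.45
eef_pos: [496.6, -81.9, 45.2]
eef_rot: [-3.141, 0.002, 2.986]
wrist_force: [-4.9, -2.6, 15.1]
finger_gap: 31.5
finger_force: 35.0
```

Emit:
jog_arm(plan=[-0.001,-0.001,0,0,0,0,-0.002,-0.0015,0,0,0,0,-0.002,-0.0015,0,0,0,0])

```text
clock: 26.75
eef_pos: [495.3, -82.9, 45.2]
eef_rot: [3.141, 0.004, 2.986]
wrist_force: [2.7, 2.8, 9.7]
finger_gap: 31.3
finger_force: 35.0
```

Emit:
jog_arm(plan=[0,-0.001,0,0,0,0,0,-0.002,0,0,0,0,0,-0.002,0,0,0,0])

```text
clock: 27.05
eef_pos: [495.1, -84.7, 45.1]
eef_rot: [3.141, 0.003, 2.986]
wrist_force: [2.2, 5.5, 10.2]
finger_gap: 31.0
finger_force: 35.0
```

Emit:
jog_arm(plan=[0.001,0,0,0,0,0,0.002,0,0,0,0,0,0.002,0,0,0,0,0])

```text
clock: 27.35
eef_pos: [496.3, -84.9, 44.7]
eef_rot: [3.141, 0.001, 2.986]
wrist_force: [-1.7, 1.6, 7.8]
finger_gap: 31.4
finger_force: 35.0
```

Emit:
jog_arm(plan=[-0.002,0,0,0,0,0,-0.0035,0,0,0,0,0,-0.004,0,0,0,0,0])

```text
clock: 27.65
eef_pos: [493.8, -84.9, 45.4]
eef_rot: [3.141, 0.005, 2.986]
wrist_force: [6.4, 2.5, 10.6]
finger_gap: 31.6
finger_force: 35.0
```

Emit:
jog_arm(plan=[0.002,-0.001,0,0,0,0,0.004,-0.0015,0,0,0,0,0.0045,-0.0015,0,0,0,0])

```text
clock: 27.95
eef_pos: [496.7, -86.3, 44.5]
eef_rot: [3.141, 0.0, 2.986]
wrist_force: [-2.2, 1.7, 7.2]
finger_gap: 31.0
finger_force: 35.0
```

Emit:
jog_arm(plan=[0,0,0,0,0,-3,0,0,-0.001,0,0,-5,0,0,-0.001,0,0,-5])

```text
clock: 28.25
eef_pos: [497.3, -86.8, 44.0]
eef_rot: [-3.141, 0.002, 2.898]
wrist_force: [-0.6, -1.3, 10.3]
finger_gap: 31.1
finger_force: 35.0
```

Emit:
jog_arm(plan=[-0.001,0,0,0,0,5.5,-0.001,0.0005,0,0,0,5.5,-0.001,0.0005,0,0,0,5.5])

```text
clock: 28.55
eef_pos: [496.8, -86.3, 44.3]
eef_rot: [-3.141, 0.004, 2.995]
wrist_force: [1.8, -0.1, 11.7]
finger_gap: 31.1
finger_force: 35.0
```

Emit:
jog_arm(plan=[0,0.001,0,0,0,0,0,0.001,0,0,0,0])

```text
clock: 28.75
eef_pos: [496.8, -85.9, 44.4]
eef_rot: [-3.14, 0.004, 2.995]
wrist_force: [0.3, -5.1, 11.3]
finger_gap: 31.0
finger_force: 35.0
```

Emit:
jog_arm(plan=[0,0.001,0,0,0,0,0,0.001,0,0,0,0])

```text
clock: 28.95
eef_pos: [496.8, -85.1, 44.5]
eef_rot: [-3.14, 0.004, 2.995]
wrist_force: [1.1, -7.3, 12.7]
finger_gap: 31.0
finger_force: 35.0
```

Emit:
jog_arm(plan=[0,0.001,0,0,0,0,0,0.001,0,0,0,0])

```text
clock: 29.15
eef_pos: [496.9, -84.6, 44.6]
eef_rot: [-3.139, 0.005, 2.995]
wrist_force: [0.1, -11.6, 12.1]
finger_gap: 31.5
finger_force: 35.0
```

Emit:
jog_arm(plan=[0,0.001,0,0,0,0,0,0.001,0,0,0,0])

```text
clock: 29.35
eef_pos: [496.9, -84.2, 44.6]
eef_rot: [-3.138, 0.005, 2.995]
wrist_force: [-0.2, -16.9, 11.7]
finger_gap: 31.5
finger_force: 35.0
```

Emit:
jog_arm(plan=[0,0.001,0,0,0,0,0,0.001,0,0,0,0])

```text
clock: 29.55
eef_pos: [497.0, -83.8, 44.8]
eef_rot: [-3.137, 0.005, 2.995]
wrist_force: [-1.7, -20.7, 13.8]
finger_gap: 31.1
finger_force: 35.0
```

Emit:
jog_arm(plan=[0,-0.0025,0.001,0,0,0,0,-0.0025,0.001,0,0,0])

```text
clock: 29.75
eef_pos: [496.3, -84.6, 44.9]
eef_rot: [-3.14, 0.003, 2.994]
wrist_force: [1.0, -6.7, 8.1]
finger_gap: 31.0
finger_force: 35.0
```

Emit:
jog_arm(plan=[0,0,0,0,0,0,0,0,0,0,0,0,0,0,0,0,0,0,0,0.002,0,0,0,0,0,0.002,0,0,0,0,0,-0.002,0,0,0,0,0,-0.002,0,0,0,0,0,0,0,0,0,0,0,0,0,0,0,0], claw=0.035)

```text
clock: 30.65
eef_pos: [495.3, -84.4, 44.0]
eef_rot: [-3.141, 0.0, 2.993]
wrist_force: [-0.8, -0.6, 0.3]
finger_gap: 35.2
finger_force: 0.4
```

Emit:
jog_arm(plan=[0,0,0,0,0,0,0,0,0,0,0,0,0,0,0.03,0,0,0,0,0,0.07,0,0,0,0,0,0.1,0,0,0,0,0.22,0.1,0,0,0,0,0.22,0.1,0,0,0,0,0.22,0.1,0,0,0,0,0.22,0.1,0,0,0,0,0.22,0.1,0,0,0], claw=0.05)

```text
clock: 31.65
eef_pos: [494.7, 139.0, 144.0]
eef_rot: [3.141, 0.0, 2.996]
wrist_force: [-0.2, -0.6, -0.2]
finger_gap: 50.5
finger_force: 0.0
```

```bash
python3 - <<'E'
from heads import *
im,d=snap('top');s,_=snap('scene');P=cloud('top',d)
print(manip.read_state()['eef_pos'])
print('tray',heads(P,78,95,(450,560,200,440)));print('jig',heads(P,55,90,(430,530,-320,-40)))
z=P[...,2]
m=(P[...,0]>470)&(P[...,0]<520)&(P[...,1]>-115)&(P[...,1]<-55)&(abs(z-27)<6); 
for p in P[m][::2].round(0): print(p.astype(int),end=' ')
a=cv2.resize(im[184:214,228:268],None,fx=13,fy=13,interpolation=cv2.INTER_CUBIC)
outline('top',a,N[0],-10.5,20,1.09,np.array([228,184]),13,(0,255,0))
outline('top',a,N[1],-10.5,20,1.09,np.array([228,184]),13,(0,255,0))
cv2.imwrite('pics/p5.png',a[:,:,::-1])
E
```

```text
[494.87984004 137.80927757 143.8271311 ]
tray [(array([525.1, 399.8,  85.6]), array([525.4, 400.3]), np.int32(60)), (array([480.7, 320.4,  85.3]), array([482.6, 321.3]), np.int32(61))]
jig [(array([505.8, -87.8,  64.8]), array([506.1, -88. ]), np.int32(61))]
[517 -66  28] [514 -70  22] [510 -70  23] [507 -70  21] [ 505 -112   23] [502 -70  27] [ 500 -100   28] [499 -58  21] [497 -70  29] [498 -97  21] [ 497 -104   27] [495 -70  23] [493 -92  29] [ 493 -100   26] [ 493 -108   23] [489 -69  31] [489 -77  30] [490 -89  25] [489 -96  28] [ 489 -112   23] [486 -66  29] [486 -81  27] [485 -92  31] [481 -69  32] [481 -88  31] [ 482 -108   21] [477 -81  30] [477 -88  29] [478 -96  22] [476 -58  22] [474 -77  27] [474 -88  28] [ 473 -107   26] [470 -61  29] [471 -77  22] [470 -92  23]
```

View pics/p5.png

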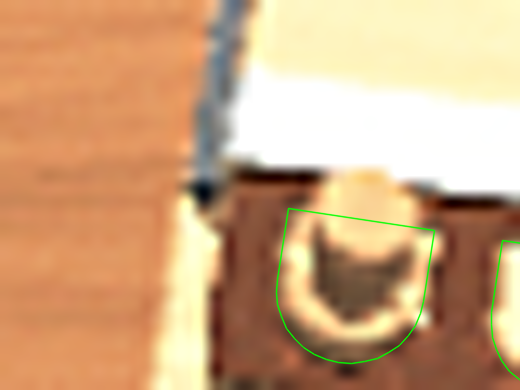

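Emit:
jog_arm(plan=[0.001,-0.221,-0.03,0,0,-92,0.001,-0.221,-0.03,0,0,-92,0.001,-0.221,-0.03,0,0,-92,0.001,-0.221,-0.03,0,0,-92,0.001,-0.221,-0.03,0,0,-92,0.001,-0.221,-0.03,0,0,-92,0.001,-0.221,-0.03,0,0,-92,0.001,-0.221,-0.03,0,0,-92,0.001,-0.221,-0.03,0,0,-92,0.001,-0.221,-0.03,0,0,-92,0.001,-0.221,-0.03,0,0,-92,0.001,-0.221,-0.03,0,0,-92,0.001,-0.221,-0.06,0,0,-92,0.001,-0.221,-0.095,0,0,-92,0.001,-0.221,-0.106,0,0,-92,0.001,-0.221,-0.106,0,0,-92,0.001,-0.221,-0.106,0,0,-92], claw=0.066)

```text
clock: 33.45
eef_pos: [496.8, -85.9, 39.1]
eef_rot: [3.14, 0.0, 1.388]
wrist_force: [0.6, -0.7, 0.9]
finger_gap: 65.9
finger_force: 0.0
```

Emit:
jog_arm(plan=[0,0,0,0,0,0,0,0,0,0,0,0,0,0,0,0,0,0,0,0,0,0,0,0,0,0,0,0,0,0,0,0,-0.002,0,0,0,0,0,-0.002,0,0,0], claw=0.02, force=12)

```text
clock: 34.15
eef_pos: [497.3, -85.8, 37.0]
eef_rot: [3.139, 0.0, 1.387]
wrist_force: [1.4, -0.4, 10.2]
finger_gap: 32.2
finger_force: 12.0
```

Emit:
jog_arm(plan=[-0.001,0.002,0,0,0,0,-0.001,0.002,-0.002,0,0,0,-0.001,0.002,-0.003,0,0,0,-0.001,0.002,-0.003,0,0,0])

```text
clock: 34.55
eef_pos: [497.7, -84.5, 35.2]
eef_rot: [3.135, 0.001, 1.387]
wrist_force: [2.7, -3.3, 17.1]
finger_gap: 32.1
finger_force: 12.0
```

Emit:
jog_arm(plan=[0,0,0.002,0,0,0,0,0,0.002,0,0,0,0,0,0.002,0,0,0,0,0,0.03,0,0,0,0,0,0.07,0,0,0,0,0,0.1,0,0,0,0,0.22,0.1,0,0,90,0,0.22,0.1,0,0,90,0,0.22,0.1,0,0,90,0,0.22,0.1,0,0,90,0,0.22,0.1,0,0,90,0,0.22,0.1,0,0,90,0,0.22,0.1,0,0,90], claw=0.05)

```text
clock: 35.85
eef_pos: [494.8, 137.4, 132.4]
eef_rot: [-3.141, -0.001, 2.445]
wrist_force: [1.1, -0.4, 0.0]
finger_gap: 50.5
finger_force: 0.0
```

```bash
cat > lk.py <<'E'
from heads import *
im,d=snap('top');s,_=snap('scene');P=cloud('top',d)
st=manip.read_state();print(st['eef_pos'].round(1),np.degrees(st['eef_rot'][2]).round(1))
print('tray',heads(P,78,95,(450,560,200,440)));print('jig',heads(P,52,90,(430,530,-320,-40)))
E
python3 lk.py
```

```text
[494.9 136.7 132.5] 139.8
tray [(array([524.9, 399.4,  86.4]), array([526.2, 399.9]), np.int32(60)), (array([480.9, 320.6,  85.8]), array([481.4, 321.4]), np.int32(58))]
jig [(array([505.3, -87.6,  64.9]), array([506.5, -87.9]), np.int32(61))]
```

Emit:
jog_arm(plan=[0.008,-0.221,-0.02,0,0,-60.3,0.008,-0.221,-0.02,0,0,-60.3,0.008,-0.221,-0.02,0,0,-60.3,0.008,-0.221,-0.02,0,0,-60.3,0.008,-0.221,-0.02,0,0,-60.3,0.008,-0.221,-0.02,0,0,-60.3,0.008,-0.221,-0.02,0,0,-60.3,0.008,-0.221,-0.02,0,0,-60.3,0.008,-0.221,-0.06,0,0,-60.3,0.008,-0.221,-0.09,0,0,-60.3,0.008,-0.221,-0.09,0,0,-60.3,0.008,-0.221,-0.09,0,0,-60.3,0.008,-0.221,-0.09,0,0,-60.3], claw=0.06)

```text
clock: 37.25
eef_pos: [504.1, -84.6, 44.6]
eef_rot: [3.139, 0.0, 1.386]
wrist_force: [-0.3, -0.3, 0.7]
finger_gap: 60.2
finger_force: 0.0
```

Emit:
jog_arm(plan=[0,0,0,0,0,0,0,0,0,0,0,0,0,0,0,0,0,0,0,0,0,0,0,0,0,0,0.01,0,0,0,0,0,0.02,0,0,0,0,0,0.02,0,0,0,0,0,0.02,0,0,0], claw=0.02, force=35)

```text
clock: 38.05
eef_pos: [503.4, -84.5, 63.3]
eef_rot: [3.141, 0.0, 1.385]
wrist_force: [-1.1, 0.2, -0.8]
finger_gap: 31.8
finger_force: 35.0
```

Emit:
jog_arm(plan=[-0.0074,0.002,0,0,0,0,-0.0074,0.002,-0.008,0,0,0,-0.0074,0.002,-0.012,0,0,0,-0.0074,0.002,-0.015,0,0,0,-0.0074,0.002,-0.016,0,0,0,-0.0074,0.002,-0.016,0,0,0])

```text
clock: 38.65
eef_pos: [495.8, -82.5, 46.7]
eef_rot: [-3.141, -0.0, 1.385]
wrist_force: [0.8, -0.1, -0.9]
finger_gap: 32.4
finger_force: 35.0
```

Emit:
jog_arm(plan=[0,0,-0.002,0,0,0,0,0,-0.002,0,0,0])

```text
clock: 38.85
eef_pos: [496.2, -82.4, 45.4]
eef_rot: [3.141, -0.0, 1.385]
wrist_force: [-1.1, 2.1, 6.4]
finger_gap: 32.2
finger_force: 35.0
```

Emit:
jog_arm(plan=[0,0,-0.002,0,0,0,0,0,-0.002,0,0,0])

```text
clock: 39.05
eef_pos: [496.9, -82.5, 44.6]
eef_rot: [3.139, -0.0, 1.385]
wrist_force: [-3.6, 2.8, 19.2]
finger_gap: 32.0
finger_force: 35.0
```

Emit:
jog_arm(plan=[0.001,0,0.0005,0,0,0,0.001,0,0.0005,0,0,0])

```text
clock: 39.25
eef_pos: [497.6, -82.6, 44.7]
eef_rot: [3.14, 0.0, 1.385]
wrist_force: [-1.5, 1.0, 13.3]
finger_gap: 32.2
finger_force: 35.0
```

Emit:
jog_arm(plan=[0.001,0,0,0,0,0,0.001,0,0,0,0,0])

```text
clock: 39.45
eef_pos: [498.5, -82.6, 44.5]
eef_rot: [3.14, 0.0, 1.385]
wrist_force: [-1.9, -0.4, 10.7]
finger_gap: 32.5
finger_force: 35.0
```

Emit:
jog_arm(plan=[0.001,0,0,0,0,0,0.001,0,0,0,0,0])

```text
clock: 39.65
eef_pos: [499.4, -82.7, 44.3]
eef_rot: [3.14, 0.0, 1.385]
wrist_force: [-2.2, -0.1, 8.7]
finger_gap: 32.3
finger_force: 35.0
```

Emit:
jog_arm(plan=[0.001,0,0,0,0,0,0.001,0,0,0,0,0])

```text
clock: 39.85
eef_pos: [500.2, -82.7, 44.1]
eef_rot: [3.141, 0.0, 1.385]
wrist_force: [-1.6, -0.8, 7.6]
finger_gap: 32.1
finger_force: 35.0
```

Emit:
jog_arm(plan=[0.001,0,0,0,0,0,0.001,0,0,0,0,0])

```text
clock: 40.05
eef_pos: [501.0, -82.8, 44.0]
eef_rot: [3.141, 0.0, 1.385]
wrist_force: [-1.8, -1.2, 7.1]
finger_gap: 32.2
finger_force: 35.0
```

Emit:
jog_arm(plan=[0.002,0,-0.001,0,0,0,0.002,0,-0.001,0,0,0])

```text
clock: 40.25
eef_pos: [503.0, -83.1, 43.1]
eef_rot: [3.141, 0.001, 1.385]
wrist_force: [-3.3, -3.8, 8.7]
finger_gap: 32.3
finger_force: 35.0
```

Emit:
jog_arm(plan=[0.002,0,-0.001,0,0,0,0.002,0,-0.001,0,0,0])

```text
clock: 40.45
eef_pos: [505.3, -83.3, 42.4]
eef_rot: [3.14, 0.001, 1.385]
wrist_force: [-3.1, -4.0, 10.2]
finger_gap: 32.0
finger_force: 35.0
```

```bash
python3 - <<'E'
from ov import *
s,_=snap('scene');st=manip.read_state();e=st['eef_pos'];print(e,st['wrist_force'])
u0,v0,k=235,170,10
a=cv2.resize(s[v0:v0+50,u0:u0+75],None,fx=k,fy=k,interpolation=cv2.INTER_CUBIC)
cv2.imwrite('pics/p6.png',a[:,:,::-1])
E
```

```text
[505.33869435 -83.24950293  42.39826279] [-2.51106112 -3.5406764   9.92099263]
```

View pics/p6.png

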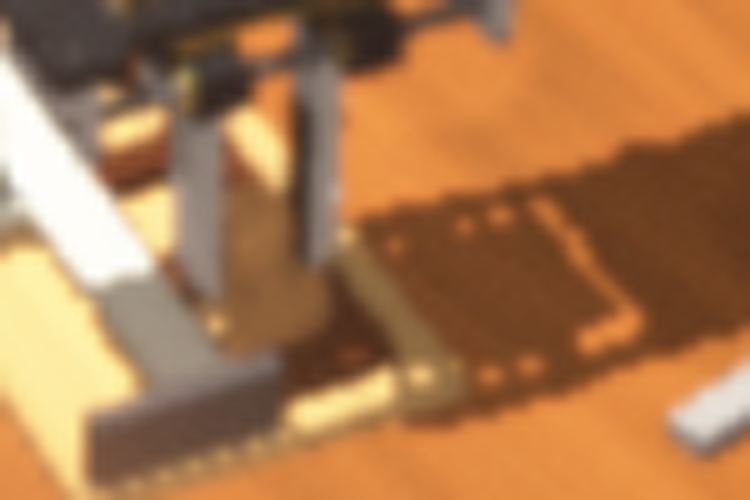

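Emit:
jog_arm(plan=[-0.002,0,0.03,0,0,0,-0.002,0.01,0.045,0,0,0,-0.005,0.06,0.045,0,0,0,-0.005,0.11,0.045,0,0,0,-0.005,0.133,0.03,0,0,0,-0.005,0.133,0,0,0,0,-0.005,0.133,-0.006,0,0,0,-0.005,0.133,-0.006,0,0,0])

```text
clock: 41.3
eef_pos: [499.4, 50.3, 35.0]
eef_rot: [-3.14, 0.0, 1.385]
wrist_force: [0.9, 0.1, -0.1]
finger_gap: 32.1
finger_force: 35.0
```

Emit:
jog_arm(plan=[0,0,-0.002,0,0,0,0,0,-0.004,0,0,0,0,0,-0.006,0,0,0,0,0,-0.008,0,0,0,0,0,-0.009,0,0,0,0,0,-0.009,0,0,0], force=4)

```text
clock: 41.9
eef_pos: [500.0, 50.4, 27.0]
eef_rot: [3.141, -0.0, 1.385]
wrist_force: [-2.6, 0.4, 3.7]
finger_gap: 33.9
finger_force: 4.0
```

Emit:
jog_arm(plan=[0,0,0,0,0,0,0,0,0,0,0,0,0,0,0,0,0,0,0,0,0.03,0,0,0,0,0,0.07,0,0,0,0,0,0.1,0,0,0,0,-0.15,0.1,0,0,0,0,-0.2,0.1,0,0,0,0,-0.2,0.1,0,0,0,0,-0.2,0.1,0,0,0,0,-0.2,0.1,0,0,0,0,-0.2,0.1,0,0,0], claw=0.05)

```text
clock: 43.1
eef_pos: [499.6, -150.2, 126.2]
eef_rot: [-3.141, -0.0, 1.383]
wrist_force: [0.7, 0.2, 0.7]
finger_gap: 50.2
finger_force: 0.0
```

```bash
cat > yaw.py <<'E'
from heads import *
# corners of flange of a knob standing at height zf (flange top), from the top view
def look(c,zf,name):
    im=load('top');k=6;half=33
    a=rectify('top',im,c,zf,half=half,k=k); cv2.imwrite(f'pics/{name}.png',a[:,:,::-1])
E
python3 - <<'E'
exec(open('lk.py').read())
h=heads(P,40,70,(430,560,-20,100));print(h)
if h:
    c=h[0][0][:2]; a=rectify('top',im,c,12,half=33,k=6); cv2.imwrite('pics/p7.png',a[:,:,::-1])
E
```

```text
[ 499.9 -148.6  126.4] 79.4
tray [(array([525.2, 399.8,  85.8]), array([524.7, 400. ]), np.int32(56)), (array([480.5, 320.2,  86.2]), array([481.2, 321.2]), np.int32(59))]
jig []
[(array([486.6,  51.9,  51.5]), array([487.2,  52.6]), np.int32(56))]
```

View pics/p7.png

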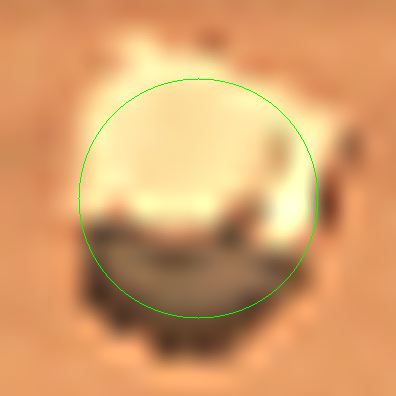

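Emit:
jog_arm(plan=[-0.0128,0.05,-0.03,0,0,-9.4,-0.0128,0.1,-0.03,0,0,-9.4,-0.0128,0.15,-0.03,0,0,-9.4,-0.0128,0.201,-0.03,0,0,-9.4,-0.0128,0.201,-0.03,0,0,-9.4,-0.0128,0.201,-0.07,0,0,-9.4,-0.0128,0.201,-0.1,0,0,-9.4,-0.0128,0.201,-0.1,0,0,-9.4,-0.0128,0.201,-0.1,0,0,-9.4,-0.0128,0.201,-0.1,0,0,-9.4])

```text
clock: 44.2
eef_pos: [487.9, 51.7, 28.1]
eef_rot: [3.139, -0.001, 1.221]
wrist_force: [0.4, 0.1, 0.4]
finger_gap: 50.3
finger_force: 0.0
```

Emit:
jog_arm(plan=[0,0,0,0,0,0,0,0,0,0,0,0,0,0,0,0,0,0,0,0,0,0,0,0,0,0,0,0,0,0], claw=0.02, force=8)

```text
clock: 44.7
eef_pos: [487.5, 51.5, 27.1]
eef_rot: [3.14, -0.0, 1.221]
wrist_force: [-0.0, -0.8, 6.4]
finger_gap: 31.2
finger_force: 8.0
```

Emit:
jog_arm(plan=[0,0,0,0,0,0,0,0,0,0,0,0,0,0,0,0,0,90,0,0,0,0,0,90,0,0,0,0,0,90,0,0,0,0,0,90,0,0,0,0,0,90,0,0,0,0,0,90,0,0,0,0,0,90,0,0,0,0,0,90,0,0,0,0,0,90,0,0,0,0,0,90,0,0,0,0,0,90,0,0,0,0,0,90,0,0,0,0,0,90,0,0,0,0,0,90], claw=0.05)

```text
clock: 46.3
eef_pos: [487.0, 51.5, 26.4]
eef_rot: [-3.142, -0.0, 2.79]
wrist_force: [-0.1, -0.8, 0.3]
finger_gap: 49.9
finger_force: 0.0
```

Emit:
jog_arm(plan=[0,0,0,0,0,0,0,0,0,0,0,0,0,0,0,0,0,0,0,0,0,0,0,0,0,0,0,0,0,0,0,0,0,0,0,0], claw=0.02, force=30)

```text
clock: 46.9
eef_pos: [487.0, 51.5, 26.4]
eef_rot: [3.142, -0.0, 2.792]
wrist_force: [0.4, 0.1, 0.0]
finger_gap: 31.5
finger_force: 30.0
```

Emit:
jog_arm(plan=[0,0,0.03,0,0,0,0,0,0.05,0,0,5,0.005,-0.05,0.05,0,0,9.5,0.0105,-0.1,0.05,0,0,9.5,0.0105,-0.135,0.05,0,0,9.5,0.0105,-0.135,0.035,0,0,9.5,0.0105,-0.135,0.023,0,0,9.5,0.0105,-0.135,0.023,0,0,9.5,0.0105,-0.135,0.021,0,0,9.5,0.0105,-0.135,0.019,0,0,9.5,0.0105,-0.135,0.018,0,0,9.5])

```text
clock: 48.0
eef_pos: [498.5, -83.2, 46.0]
eef_rot: [-3.141, 0.002, 2.958]
wrist_force: [-6.9, -0.9, 22.7]
finger_gap: 31.0
finger_force: 30.0
```

Emit:
jog_arm(plan=[0,0,0,0,0,0,0,0,0,0,0,0])

```text
clock: 48.2
eef_pos: [498.4, -83.2, 46.1]
eef_rot: [-3.142, 0.002, 2.958]
wrist_force: [-5.3, 1.9, 14.5]
finger_gap: 30.9
finger_force: 30.0
```

Emit:
jog_arm(plan=[-0.0015,0,0.0005,0,0,0,-0.0015,0,0.0005,0,0,0])

```text
clock: 48.4
eef_pos: [497.3, -83.1, 46.3]
eef_rot: [3.141, 0.003, 2.958]
wrist_force: [1.7, 2.2, 5.7]
finger_gap: 31.6
finger_force: 30.0
```

Emit:
jog_arm(plan=[0,-0.0015,0,0,0,0,0,-0.0015,0,0,0,0])

```text
clock: 48.6
eef_pos: [497.0, -84.5, 46.1]
eef_rot: [3.141, 0.003, 2.958]
wrist_force: [0.7, 2.9, 5.2]
finger_gap: 31.2
finger_force: 30.0
```

Emit:
jog_arm(plan=[0.0015,0,0,0,0,0,0.0015,0,0,0,0,0])

```text
clock: 48.8
eef_pos: [498.0, -84.7, 45.7]
eef_rot: [-3.141, 0.001, 2.958]
wrist_force: [-0.3, -1.9, 0.1]
finger_gap: 31.1
finger_force: 30.0
```

Emit:
jog_arm(plan=[0.0015,0,0,0,0,0,0.0015,0,0,0,0,0])

```text
clock: 49.0
eef_pos: [499.1, -85.0, 45.0]
eef_rot: [-3.141, -0.0, 2.958]
wrist_force: [-1.5, -2.8, 0.5]
finger_gap: 31.3
finger_force: 30.0
```

Emit:
jog_arm(plan=[0,0.003,0,0,0,0,0,0.003,0,0,0,0])

```text
clock: 49.2
eef_pos: [499.3, -83.6, 45.6]
eef_rot: [-3.139, 0.001, 2.958]
wrist_force: [-4.4, -15.1, 6.2]
finger_gap: 31.0
finger_force: 30.0
```

Emit:
jog_arm(plan=[-0.0015,0,0,0,0,0,-0.0015,0,0,0,0,0])

```text
clock: 49.4
eef_pos: [498.1, -83.5, 45.5]
eef_rot: [-3.139, 0.002, 2.958]
wrist_force: [-1.3, -13.9, 2.8]
finger_gap: 31.4
finger_force: 30.0
```

Emit:
jog_arm(plan=[-0.0015,0,0,0,0,0,-0.0015,0,0,0,0,0])

```text
clock: 49.6
eef_pos: [496.8, -83.2, 45.5]
eef_rot: [-3.14, 0.003, 2.957]
wrist_force: [0.7, -11.5, 2.6]
finger_gap: 31.2
finger_force: 30.0
```

Emit:
jog_arm(plan=[0.0015,-0.003,0.0005,0,0,0,0.003,-0.004,0,0,0,0,0.003,-0.004,-0.002,0,0,0,0.003,-0.004,-0.003,0,0,0])

```text
clock: 50.0
eef_pos: [498.9, -85.7, 41.5]
eef_rot: [3.141, -0.001, 2.958]
wrist_force: [0.4, 0.7, -0.6]
finger_gap: 31.3
finger_force: 30.0
```

Emit:
jog_arm(plan=[0,0,-0.002,0,0,0,0,0,-0.004,0,0,0,0,0,-0.004,0,0,0])

```text
clock: 50.3
eef_pos: [498.9, -85.9, 37.6]
eef_rot: [3.142, -0.001, 2.958]
wrist_force: [0.3, -0.2, -1.4]
finger_gap: 31.2
finger_force: 30.0
```

Emit:
jog_arm(plan=[0,0,-0.0015,0,0,0,0,0,-0.0015,0,0,0])

```text
clock: 50.5
eef_pos: [499.3, -86.1, 37.0]
eef_rot: [-3.142, 0.001, 2.957]
wrist_force: [-1.2, -0.5, 6.8]
finger_gap: 31.2
finger_force: 30.0
```

Emit:
jog_arm(plan=[0,0,0,0,0,0,0,0,0,0,0,0,0,0,0,0,0,0,0,0,0.03,0,0,0,0,0,0.07,0,0,0,0,0,0.1,0,0,0,-0.018,0.407,0.1,0,0,23.5,-0.018,0.407,0.1,0,0,23.5,-0.018,0.407,0.1,0,0,23.5,-0.018,0.407,0.1,0,0,23.5,-0.018,0.407,0.1,0,0,23.5,-0.018,0.407,0.1,0,0,23.5,-0.018,0.407,0.1,0,0,23.5,-0.018,0.407,0.1,0,0,23.5,-0.018,0.407,0.1,0,0,23.5,-0.018,0.407,0.1,0,0,23.5,-0.018,0.407,0.1,0,0,23.5], claw=0.05)

```text
clock: 52.2
eef_pos: [481.1, 320.0, 136.2]
eef_rot: [-3.141, -0.0, -2.916]
wrist_force: [0.4, -0.4, 0.3]
finger_gap: 50.1
finger_force: 0.0
```

```bash
python3 lk.py
```

```text
[481.4 319.6 136.5] -167.1
tray []
jig [(array([497.9, -86.9,  60.4]), array([497.8, -86.7]), np.int32(58))]
```

Emit:
jog_arm(plan=[0,0.001,-0.04,0,0,0,0,0.001,-0.0765,0,0,0,0,0.001,-0.0765,0,0,0,0,0.001,-0.0765,0,0,0,0,0.001,-0.0765,0,0,0])

```text
clock: 52.8
eef_pos: [482.2, 322.1, 62.2]
eef_rot: [3.141, 0.003, -2.916]
wrist_force: [-0.6, -0.1, 0.7]
finger_gap: 49.8
finger_force: 0.0
```

Emit:
jog_arm(plan=[0,0,0,0,0,0,0,0,0,0,0,0,0,0,0,0,0,0,0,0,0,0,0,0], claw=0.02, force=8)

```text
clock: 53.2
eef_pos: [481.4, 322.2, 60.7]
eef_rot: [3.141, 0.001, -2.915]
wrist_force: [-1.3, -1.2, 6.3]
finger_gap: 31.3
finger_force: 8.0
```

Emit:
jog_arm(plan=[0,0,0,0,0,0,0,0,0,0,0,0,0,0,0,0,0,-90,0,0,0,0,0,-90,0,0,0,0,0,-90,0,0,0,0,0,-90,0,0,0,0,0,-90,0,0,0,0,0,-90,0,0,0,0,0,-90,0,0,0,0,0,-90,0,0,0,0,0,-90,0,0,0,0,0,-90,0,0,0,0,0,-90,0,0,0,0,0,-90,0,0,0,0,0,-90], claw=0.05)

```text
clock: 54.7
eef_pos: [481.0, 322.0, 59.8]
eef_rot: [-3.141, 0.0, 1.799]
wrist_force: [0.4, 0.4, -1.0]
finger_gap: 50.0
finger_force: 0.0
```

Emit:
jog_arm(plan=[0,0,0,0,0,0,0,0,0,0,0,0,0,0,0,0,0,0,0,0,0,0,0,0,0,0,0,0,0,0], claw=0.02, force=30)

```text
clock: 55.2
eef_pos: [481.1, 322.0, 59.9]
eef_rot: [-3.142, 0.0, 1.797]
wrist_force: [0.3, 0.4, -0.2]
finger_gap: 31.4
finger_force: 30.0
```

Emit:
jog_arm(plan=[0,0,0.03,0,0,0,0,0,0.06,0,0,0,0.0062,-0.4707,0.06,0,0,66.5,0.0062,-0.4707,0.06,0,0,66.5,0.0062,-0.4707,0.06,0,0,66.5,0.0062,-0.4707,0.06,0,0,66.5,0.0062,-0.4707,0.06,0,0,66.5,0.0062,-0.4707,0.06,0,0,66.5,0.0062,-0.4707,0.06,0,0,66.5,0.0062,-0.4707,0.06,0,0,66.5,0.0062,-0.4707,0.06,0,0,66.5,0.0062,-0.4707,0.06,0,0,66.5,0.0062,-0.4707,0.06,0,0,66.5,0.0062,-0.4707,0.03,0,0,66.5,0.0062,-0.4707,0,0,0,66.5,0.0062,-0.4707,0,0,0,66.5,0.0062,-0.4707,-0.01,0,0,66.5,0.0062,-0.4707,-0.01,0,0,66.5])

```text
clock: 57.0
eef_pos: [487.4, -148.4, 50.1]
eef_rot: [-3.142, 0.0, 2.958]
wrist_force: [0.3, 0.2, -0.5]
finger_gap: 31.2
finger_force: 30.0
```

Emit:
jog_arm(plan=[0,0,-0.002,0,0,0,0,0,-0.004,0,0,0,0,0,-0.005,0,0,0,0,0,-0.005,0,0,0])

```text
clock: 57.4
eef_pos: [487.5, -148.8, 45.4]
eef_rot: [-3.141, 0.001, 2.958]
wrist_force: [0.3, 1.1, 2.9]
finger_gap: 31.5
finger_force: 30.0
```

Emit:
jog_arm(plan=[0,0,-0.001,0,0,0,0,0,-0.001,0,0,0])

```text
clock: 57.6
eef_pos: [487.7, -148.9, 44.9]
eef_rot: [-3.141, 0.001, 2.957]
wrist_force: [-3.0, -0.3, 10.0]
finger_gap: 31.1
finger_force: 30.0
```

Emit:
jog_arm(plan=[0.001,0,0,0,0,0,0.001,0,0,0,0,0])

```text
clock: 57.8
eef_pos: [488.5, -149.0, 45.0]
eef_rot: [-3.141, 0.001, 2.958]
wrist_force: [-5.6, -0.2, 13.0]
finger_gap: 31.4
finger_force: 30.0
```

Emit:
jog_arm(plan=[0,-0.001,0,0,0,0,0,-0.001,0,0,0,0])

```text
clock: 58.0
eef_pos: [488.4, -149.5, 44.7]
eef_rot: [3.141, 0.0, 2.957]
wrist_force: [-3.6, 4.1, 11.2]
finger_gap: 31.3
finger_force: 30.0
```

Emit:
jog_arm(plan=[-0.002,0,0,0,0,0,-0.002,0,0,0,0,0])

```text
clock: 58.2
eef_pos: [486.1, -149.7, 44.0]
eef_rot: [-3.142, 0.0, 2.958]
wrist_force: [0.3, -0.1, -1.1]
finger_gap: 31.0
finger_force: 30.0
```

Emit:
jog_arm(plan=[0,0.002,0,0,0,0,0,0.002,0,0,0,0])

```text
clock: 58.4
eef_pos: [486.3, -148.7, 44.1]
eef_rot: [-3.139, 0.001, 2.958]
wrist_force: [-1.6, -8.8, 1.3]
finger_gap: 31.5
finger_force: 30.0
```

Emit:
jog_arm(plan=[0,-0.003,0,0,0,0,0,-0.003,-0.003,0,0,0,0,-0.003,-0.006,0,0,0,0,-0.003,-0.0075,0,0,0,0,-0.003,-0.008,0,0,0])

```text
clock: 58.9
eef_pos: [486.2, -150.5, 35.9]
eef_rot: [3.141, -0.0, 2.958]
wrist_force: [-1.4, 1.4, 6.7]
finger_gap: 31.2
finger_force: 30.0
```

Emit:
jog_arm(plan=[0,0,0,0,0,0,0,0,0,0,0,0,0,0,0,0,0,0,0,0,0.03,0,0,0,0,0,0.07,0,0,0,0,0,0.1,0,0,0,0.0393,0.551,0.1,0,0,-21.5,0.0393,0.551,0.1,0,0,-21.5,0.0393,0.551,0.1,0,0,-21.5,0.0393,0.551,0.1,0,0,-21.5,0.0393,0.551,0.1,0,0,-21.5,0.0393,0.551,0.1,0,0,-21.5,0.0393,0.551,0.1,0,0,-21.5,0.0393,0.551,0.1,0,0,-21.5,0.0393,0.551,0.1,0,0,-21.5,0.0393,0.551,0.1,0,0,-21.5,0.0393,0.551,0.1,0,0,-21.5,0.0393,0.551,0.1,0,0,-21.5,0.0393,0.551,0.1,0,0,-21.5], claw=0.046)

```text
clock: 60.8
eef_pos: [524.9, 402.1, 135.1]
eef_rot: [-3.141, -0.0, 2.585]
wrist_force: [0.2, 0.6, 0.1]
finger_gap: 45.8
finger_force: 0.0
```

```bash
python3 - <<'E'
exec(open('lk.py').read())
z=cloud('scene',np.load('/tmp/scene.npz')['d'])
print('scene A',heads(z,76,95,(480,570,350,450),10))
E
```

```text
[525.5 399.6 135.6] 148.0
tray []
jig [(array([497.4, -86.7,  61.2]), array([497.4, -86.6]), np.int32(57)), (array([ 485. , -147.9,   60.6]), array([ 485.8, -148.7]), np.int32(57))]
scene A [(array([531.3, 400.4,  84.5]), array([529.7, 399.3]), np.int32(104))]
```

Emit:
jog_arm(plan=[0,0.001,-0.04,0,0,0,0,0.001,-0.0755,0,0,0,0,0.001,-0.0755,0,0,0,0,0.001,-0.0755,0,0,0,0,0.001,-0.0755,0,0,0])

```text
clock: 61.4
eef_pos: [526.7, 401.3, 63.1]
eef_rot: [3.139, 0.001, 2.582]
wrist_force: [-0.9, -0.1, 0.3]
finger_gap: 45.7
finger_force: 0.0
```

Emit:
jog_arm(plan=[0,0,0,0,0,0,0,0,0,0,0,0,0,0,0,0,0,0,0,0,0,0,0,0], claw=0.02, force=8)

```text
clock: 61.8
eef_pos: [526.0, 401.5, 61.6]
eef_rot: [3.14, 0.001, 2.582]
wrist_force: [-1.2, -2.3, 5.8]
finger_gap: 31.7
finger_force: 8.0
```

Emit:
jog_arm(plan=[0,0,0,0,0,0,0,0,0,0,0,0,0,0,0,0,0,-90,0,0,0,0,0,-90,0,0,0,0,0,-90,0,0,0,0,0,-90,0,0,0,0,0,-90,0,0,0,0,0,-90,0,0,0,0,0,-90,0,0,0,0,0,-90,0,0,0,0,0,-90,0,0,0,0,0,-90,0,0,0,0,0,-90,0,0,0,0,0,-90,0,0,0,0,0,-90], claw=0.05)

```text
clock: 63.3
eef_pos: [525.5, 401.3, 60.3]
eef_rot: [-3.141, 0.0, 1.014]
wrist_force: [0.6, -0.4, 0.0]
finger_gap: 50.2
finger_force: 0.0
```

Emit:
jog_arm(plan=[0,0,0,0,0,0,0,0,0,0,0,0,0,0,0,0,0,0,0,0,0,0,0,0,0,0,0,0,0,0], claw=0.02, force=30)

```text
clock: 63.8
eef_pos: [525.6, 401.3, 60.5]
eef_rot: [3.142, -0.0, 1.012]
wrist_force: [0.1, -0.5, 0.1]
finger_gap: 31.2
finger_force: 30.0
```

Emit:
jog_arm(plan=[0,0,0.03,0,0,0,0,0,0.06,0,0,0,-0.0516,-0.6148,0.06,0,0,-68.5,-0.0516,-0.6148,0.06,0,0,-68.5,-0.0516,-0.6148,0.06,0,0,-68.5,-0.0516,-0.6148,0.06,0,0,-68.5,-0.0516,-0.6148,0.06,0,0,-68.5,-0.0516,-0.6148,0.06,0,0,-68.5,-0.0516,-0.6148,0.06,0,0,-68.5,-0.0516,-0.6148,0.06,0,0,-68.5,-0.0516,-0.6148,0.06,0,0,-68.5,-0.0516,-0.6148,0.06,0,0,-68.5,-0.0516,-0.6148,0.06,0,0,-68.5,-0.0516,-0.6148,0.06,0,0,-68.5,-0.0516,-0.6148,0.06,0,0,-68.5,-0.0516,-0.6148,0.06,0,0,-68.5,-0.0516,-0.6148,0.06,0,0,-68.5,-0.0516,-0.6148,0.03,0,0,-68.5,-0.0516,-0.6148,0,0,0,-68.5,-0.0516,-0.6148,-0.008,0,0,-68.5])

```text
clock: 65.8
eef_pos: [472.9, -211.4, 50.0]
eef_rot: [-3.14, 0.004, -0.182]
wrist_force: [-0.2, 0.4, -0.2]
finger_gap: 31.3
finger_force: 30.0
```

Emit:
jog_arm(plan=[0,0,0,0,0,0,0,0,-0.002,0,0,0,0,0,-0.004,0,0,0,0,0,-0.006,0,0,0,0,0,-0.0075,0,0,0,0,0,-0.0075,0,0,0])

```text
clock: 66.4
eef_pos: [474.1, -213.5, 45.1]
eef_rot: [3.142, -0.0, -0.184]
wrist_force: [0.4, -0.2, -0.3]
finger_gap: 31.3
finger_force: 30.0
```

Emit:
jog_arm(plan=[0,0,-0.003,0,0,0,0,0,-0.006,0,0,0,0,0,-0.0085,0,0,0,0,0,-0.009,0,0,0,0,0,-0.009,0,0,0])

```text
clock: 66.9
eef_pos: [474.4, -213.6, 36.3]
eef_rot: [3.141, -0.001, -0.184]
wrist_force: [1.5, 1.4, 5.4]
finger_gap: 30.9
finger_force: 30.0
```

Emit:
jog_arm(plan=[0,0,0,0,0,0,0,0,0,0,0,0,0,0,0,0,0,0,0,0,0.03,0,0,0,0,0,0.07,0,0,0,0,0,0.11,0,0,0,0,0.3,0.11,0,0,0,0,0.3,0.11,0,0,0,0,0.3,0.11,0,0,0,0,0.3,0.11,0,0,0,0,0.3,0.11,0,0,0,0,0.3,0.11,0,0,0,0,0.3,0.11,0,0,0,0,0.3,0.11,0,0,0], claw=0.046)

```text
clock: 68.3
eef_pos: [473.7, 87.2, 145.8]
eef_rot: [3.141, 0.0, -0.182]
wrist_force: [0.5, -0.4, -0.0]
finger_gap: 46.5
finger_force: 0.0
```

```bash
cat >> lk.py <<'E'
z=P[...,2]
m=(im.max(2)<70)&(P[...,0]>500)&(P[...,0]<600)&(P[...,1]>-240)&(P[...,1]<-150)&(z>66)&(z<85)
if m.any(): print('grip',P[m].mean(0).round(1),m.sum(),P[m].min(0).round(0),P[m].max(0).round(0))
E
python3 lk.py
```

```text
[473.9  85.6 145.8] -10.6
tray []
jig [(array([498.1, -86.8,  60.5]), array([498.5, -86.7]), np.int32(57)), (array([ 484.7, -148. ,   60.8]), array([ 484.7, -147.3]), np.int32(58)), (array([ 472.8, -211.5,   61. ]), array([ 471.9, -211.2]), np.int32(58))]
grip [ 551.1 -190.7   74.3] 30 [ 543. -203.   67.] [ 561. -176.   81.]
```

Emit:
jog_arm(plan=[0.078,-0.277,0,0,0,90,0.078,-0.277,0,0,0,90,0.078,-0.277,0,0,0,90,0.078,-0.277,0,0,0,90,0.078,-0.277,0,0,0,90,0.078,-0.277,0,0,0,90,0.078,-0.277,0,0,0,90,0.078,-0.277,0,0,0,90,0.078,-0.277,0,0,0,90,0.078,-0.277,0,0,0,90,0.078,-0.277,0,0,0,90,0.078,-0.277,0,0,0,90,0.078,-0.277,-0.02,0,0,90,0.078,-0.277,-0.06,0,0,90,0.078,-0.277,-0.1,0,0,90,0.078,-0.277,-0.102,0,0,90,0.078,-0.277,-0.102,0,0,90], claw=0.044)

```text
clock: 70.1
eef_pos: [551.8, -191.2, 44.5]
eef_rot: [-3.141, -0.0, 1.383]
wrist_force: [0.1, -0.4, 1.3]
finger_gap: 44.0
finger_force: 0.0
```

Emit:
jog_arm(plan=[0,0,0,0,0,0,0,0,0,0,0,0,0,0,0,0,0,0,0,0,0,0,0,0,0,0,0,0,0,0], claw=0.01, force=15)

```text
clock: 70.6
eef_pos: [552.5, -190.7, 44.9]
eef_rot: [3.14, 0.0, 1.387]
wrist_force: [0.2, -0.6, 6.3]
finger_gap: 16.0
finger_force: 15.0
```

Emit:
jog_arm(plan=[-0.003,0.0006,0,0,0,0,-0.006,0.0011,0,0,0,0,-0.009,0.0017,0,0,0,0,-0.012,0.0022,0,0,0,0,-0.015,0.0028,0,0,0,0,-0.0175,0.0032,0,0,0,0,-0.0185,0.0034,0,0,0,0,-0.0185,0.0034,0,0,0,0])

```text
clock: 71.4
eef_pos: [536.7, -187.9, 45.0]
eef_rot: [3.133, 0.001, 1.387]
wrist_force: [23.5, -4.1, -9.5]
finger_gap: 16.4
finger_force: 15.0
```

Emit:
jog_arm(plan=[-0.001,0.0002,0,0,0,0,-0.001,0.0002,0,0,0,0,-0.001,0.0002,0,0,0,0,-0.001,0.0002,0,0,0,0])

```text
clock: 71.8
eef_pos: [536.4, -187.8, 45.0]
eef_rot: [3.131, 0.001, 1.387]
wrist_force: [30.0, -6.4, -12.6]
finger_gap: 16.5
finger_force: 15.0
```

```bash
python3 - <<'E'
from h import *
s=manip.read_state();print(s['eef_pos'],s['wrist_force'])
E
```

```text
[ 536.36348587 -187.83985245   45.02169892] [ 29.95731117  -6.37206339 -12.63631449]
```

Emit:
jog_arm(plan=[0.002,-0.0004,0,0,0,0,0.002,-0.0004,0,0,0,0])

```text
clock: 72.0
eef_pos: [536.8, -187.9, 44.9]
eef_rot: [3.136, 0.001, 1.387]
wrist_force: [14.7, -4.0, -1.6]
finger_gap: 15.9
finger_force: 15.0
```

Emit:
jog_arm(plan=[0,0,0,0,0,0,0,0,0,0,0,0,0,0,0,0,0,0,0,0,0.03,0,0,0,0,0,0.07,0,0,0,0,0,0.11,0,0,0,-0.05,0.3,0.11,0,0,0,-0.05,0.3,0.11,0,0,0,-0.05,0.3,0.11,0,0,0,-0.05,0.3,0.11,0,0,0,-0.05,0.3,0.11,0,0,0,-0.05,0.3,0.11,0,0,0,-0.05,0.3,0.11,0,0,0,-0.05,0.3,0.11,0,0,0], claw=0.044)

```text
clock: 73.4
eef_pos: [484.1, 113.6, 153.9]
eef_rot: [-3.141, 0.0, 1.389]
wrist_force: [-0.0, -0.1, 0.6]
finger_gap: 44.0
finger_force: 0.0
```

```bash
cp /tmp/top.npz /tmp/topb.npz; python3 lk.py; python3 - <<'E'
from heads import *
R=np.array([[np.cos(np.radians(-10.5)),np.sin(np.radians(-10.5))]])
for f in('/tmp/topb.npz','/tmp/top.npz'):
    q=np.load(f);im=q['im'].astype(int);P=cloud('top',q['d'])
    w=(im.min(2)>235)
    # bar: white; jig-x coordinate of its pixels cast on z=31
    v,u=np.where(w&(P[...,0]>470)&(P[...,0]<600)&(P[...,1]<-80)&(P[...,1]>-300)&(P[...,2]>18)&(P[...,2]<40))
    X=np.array([ray('top',a,b,31)[:2] for a,b in zip(u,v)])
    x=X@R[0]; print(len(x),np.percentile(x,[2,10,50,90,98]).round(1))
    g=(im.max(2)<70)&(P[...,0]>500)&(P[...,0]<600)&(P[...,1]>-240)&(P[...,1]<-150)
    v,u=np.where(g); X=np.array([ray('top',a,b,76)[:2] for a,b in zip(u,v)]); x=X@R[0]; print('grip',len(x),x.mean().round(2),np.percentile(x,[2,98]).round(1))
E
```

```text
[484.5 111.9 153.9] 79.4
tray []
jig [(array([498.2, -86.8,  61.5]), array([498.3, -86.7]), np.int32(56)), (array([ 484.1, -147.6,   60.8]), array([ 484.2, -147.7]), np.int32(61)), (array([ 473. , -211.9,   60.2]), array([ 473.5, -211.1]), np.int32(56))]
grip [ 533.4 -186.6   74.7] 33 [ 525. -202.   67.] [ 542. -172.   80.]
393 [535.6 537.7 548.2 559.  561.6]
grip 61 559.08 [520.9 583.6]
352 [518.5 521.5 532.2 541.9 548.5]
grip 49 554.76 [544.  565.6]
```

Emit:
jog_arm(plan=[0.05,-0.3,0,0,0,0,0.05,-0.3,0,0,0,0,0.05,-0.3,0,0,0,0,0.05,-0.3,0,0,0,0,0.05,-0.3,0,0,0,0,0.05,-0.3,0,0,0,0,0.05,-0.3,0,0,0,0,0.05,-0.3,0,0,0,0,0.05,-0.3,-0.05,0,0,0,0.05,-0.3,-0.1,0,0,0,0.05,-0.3,-0.102,0,0,0,0.05,-0.3,-0.102,0,0,0,0.05,-0.3,-0.102,0,0,0,0.05,-0.3,-0.102,0,0,0])

```text
clock: 74.9
eef_pos: [535.6, -187.6, 54.5]
eef_rot: [3.138, 0.001, 1.387]
wrist_force: [-0.6, -0.7, 0.5]
finger_gap: 44.3
finger_force: 0.0
```

Emit:
jog_arm(plan=[0,0,0,0,0,0,0,0,0,0,0,0,0,0,0,0,0,0,0,0,0,0,0,0,0,0,0,0,0,0], claw=0.01, force=15)

```text
clock: 75.4
eef_pos: [536.7, -187.8, 52.3]
eef_rot: [3.136, 0.001, 1.387]
wrist_force: [17.7, -2.5, -9.7]
finger_gap: 15.8
finger_force: 15.0
```

Emit:
jog_arm(plan=[-0.003,0.0005,0,0,0,0,-0.003,0.0005,0,0,0,0,-0.003,0.0005,0,0,0,0])

```text
clock: 75.7
eef_pos: [535.0, -187.5, 52.4]
eef_rot: [3.132, 0.001, 1.387]
wrist_force: [30.5, -3.6, -17.8]
finger_gap: 19.7
finger_force: 15.0
```

Emit:
jog_arm(plan=[0.003,-0.0005,0,0,0,0,0.003,-0.0005,0,0,0,0])

```text
clock: 75.9
eef_pos: [536.7, -187.7, 52.3]
eef_rot: [3.136, 0.001, 1.387]
wrist_force: [16.0, -2.5, -8.5]
finger_gap: 15.9
finger_force: 15.0
```

Emit:
jog_arm(plan=[0,0,0,0,0,0,0,0,0,0,0,0,0,0,0,0,0,0,0,0,0.03,0,0,0,0,0,0.07,0,0,0,0,0,0.11,0,0,0,-0.05,0.25,0.11,0,0,0,-0.05,0.25,0.11,0,0,0,-0.05,0.25,0.11,0,0,0,-0.05,0.25,0.11,0,0,0,-0.05,0.25,0.11,0,0,0,-0.05,0.25,0.11,0,0,0,-0.05,0.25,0.11,0,0,0,-0.05,0.25,0.11,0,0,0], claw=0.044)

```text
clock: 77.3
eef_pos: [484.6, 61.9, 162.0]
eef_rot: [-3.142, 0.0, 1.386]
wrist_force: [0.4, -0.9, -0.0]
finger_gap: 44.0
finger_force: 0.0
```

```bash
cat >> lk.py <<'E'
m=(z>103)&(z<122)&(abs(P[...,0]-586)<50)&(abs(P[...,1]-307)<50)
print('bar',cv2.minAreaRect(P[m][:,:2].astype('f4')),m.sum())
b=(z>70)&(z<100)&(abs(P[...,0]-586)<180)&(abs(P[...,1]-307)<180)
print('tall things in tray',P[b].mean(0) if b.any() else None,b.sum())
# partition direction: cream pixels at z~52 near axis, through-line
pm=(z>44)&(z<60)&(np.hypot(P[...,0]-586,P[...,1]-307)<140)&(np.hypot(P[...,0]-586,P[...,1]-307)>45)
a=np.degrees(np.arctan2(P[...,1][pm]-307,P[...,0][pm]-586)); print(np.histogram(a,36,(-180,180))[0])
h,e=np.histogram(a,36,(-180,180))
for i in np.argsort(h)[-4:]: s=a[(a>e[i]-5)&(a<e[i]+15)]; print(np.median(s).round(1),len(s))
E
python3 lk.py
```

```text
[484.7  61.5 161.9] 79.4
tray []
jig [(array([498.3, -86.6,  61.5]), array([498.9, -86.8]), np.int32(55)), (array([ 484.6, -148. ,   60.2]), array([ 484.8, -147.8]), np.int32(59)), (array([ 472.9, -211.2,   61.4]), array([ 472.9, -211.2]), np.int32(57))]
grip [ 534.1 -187.1   73.4] 30 [ 526. -202.   67.] [ 543. -175.   81.]
bar ((586.4098510742188, 306.8526306152344), (67.44512939453125, 16.017539978027344), 14.890425682067871) 73
tall things in tray [583.07215455 300.21788679  82.60177182] 36
[ 1  0  0  1  2  1  2  1  0  2 45  9 39 49 53 45 43 24  3 41  0 22 20 13
 24 22 16 11 46  0  0  0  1  0  0  2]
-25.6 98
102.4 50
-44.5 95
-34.9 103
```

```bash
python3 -c "
from cell import manip
print(manip.sign_off())"
```

```text
the job is handed in; nothing more can be done
None
```

The job is handed in: the carousel's knob compartment faces the pointer to within about 1°, all three blanks present sit fully down in the jig nests, and the clamp bar is against a hard stop. Its measured travel was 16 to 18 mm against the 18 mm nominal, and 30 N more did not move it.

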